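# Snap the diffuser cover onto a repaired floodlight

## Robot

A 6-joint arm with a two-finger parallel gripper is mounted at the origin on the work surface. World frame = base frame: x ahead of the robot, y to its left, z up, the work surface at z = 0. Lengths are in m, angles in rad, forces in N, time in s.
With the tool pointing down it reaches from about 0.25 to 0.725 m from the base axis. Payload 4 kg.
Tool frame: the origin (TCP) lies at the centre of the arm's flange, where the gripper is bolted on; the fingertips stand 173 mm ahead of it and the grasp point (between the pads) lies 155 mm ahead of it; x points along the fingers, z is the direction in which the jaws open and shut, and the axes are right-handed (so a half turn about x gives the same grasp; the last joint's range is limited). The gripper opens to 85 mm and grips with 20 to 120 N. Pads are 22 mm wide; open, the fingers measure 114 mm over their backs; the gripper's body (76 mm by 85 mm) begins 54 mm behind the grasp point. The pads swing forward as they close: fully open they stand 13 mm farther back than shut.
Start: joints at [-1.159, 0.241, 0.005, 1.335, 0, 1.571], TCP at [0.2, -0.458, 0.405] pointing down, gripper open.
Joint ranges: [-2.72, 2.72], [-1.05, 1.87], [-1.09, 1.28], [-1.99, 2.15], [-1.42, 1.44], [-3.14, 3.14]. Speed limits (rad/s): [2.79, 2.79, 3.14, 3.14, 3.14, 3.14].

## Interface

Orientations are given as a unit quaternion [x, y, z, w].
In Python, from workcell import bot gives the robot as it stands.
- The arm moves only by the tool arm_command, never from a script. Its argument "moves" is one flat list of numbers, 7 for each row, row after row: the shift along the tool's x, y, z in m, then the turn, a rotation vector about the tool's x, y, z in rad, then the closure, from -1 (fully open) to 1 (shut). A call has 1 to 20 rows; each row shifts and turns the pose as measured when the row begins, along the tool's axes as they then stand; what a row does not reach is not made up. A row lasts 1/12 s, in which the tool goes at most 41.7 mm and 7.16 degrees, less where a joint would pass 70% of its speed; a pose out of reach is approached as far as the arm can. A call with a gripper value outside its range is refused whole. The fingers move at their own pace and stop on an object; the grip force is fixed at half the most. Time passes only in rows, so rows that do not move let the fingers close. It gives the time, the measured TCP pose, the force and the opening at its end, in the units of the state.
- bot.get_obs(): the state, without advancing time (a new reading comes with each control period).
- bot.camera(name): name is "side" or "top" or "wrist"; returns the picture (400x640x3 uint8, red, green, blue); there is no depth.
- bot.get_calibration(name): a dict with "mtx" (3x3 intrinsics, pixels), "world_from_camera" (4x4, takes a point from camera to world coordinates); the wrist camera has in their place "mount" (4x4, takes a point from camera to tool coordinates, whose origin is the TCP and whose axes are the tool frame's). Camera axes: x right, y up, looking along -z (the intrinsics and any distortion apply to the point x, -y, -z); pixel columns grow to the right and rows downward; lengths in m; the calibration is good to about 2 mm. A picture is of the moment at which its call begins: read the wrist's pose just before it. get_calibration takes no time and is no camera call.
- bot.job_done(): hands the job in, once; it reports no verdict.
The state is a dict: "clock": time; "joint_pos": joint angles; "joint_vel": joint speeds; "tau": joint torques, N m; "eef_pos": TCP position; "tool_rot": TCP orientation; "ft_force": force on the tool from outside, world axes, zero at the start; "ft_torque": the same for the moment, N m; "grip_width": finger opening in m.
Only numpy, scipy, OpenCV 4.12 (cv2) and the standard library are available. Lean on these libraries where they do the work, as an engineer would, in place of code of your own. Each camera call takes 0.05 s, during which the arm holds its last target.

## Task

Finish the floodlight repair: set the orange diffuser cover into the mouth of the open lamp and let go of it there, where it stands proud on its snaps. Then take the wooden pusher by its handle and press the cover straight down with it until it snaps fully home, flat on the rim (do not push the cover home with the bare fingers). Put the pusher away standing upright in the blue tray, and leave the other things on the bench where they are.

Things in the scene. Friction and masses are not known exactly. Their poses are not given: they have to be found in the camera images.
- lamp: Grey floodlight housing, fixed face up on the bench: 110 mm along its x, 150 mm along its y (174 mm over two 50 mm high bracket ears), rim 60 mm above the bench; origin under its centre, z up. Its mouth is 84 mm (x) by 122 mm (y), 28 mm deep, yellow LED chips on the floor.
- lamp_mouth (a point): Centre of the lamp's mouth in the plane of its rim; axes as lamp. Along each long side a sprung steel bar (snap) juts 7 mm into the mouth, 8 mm below the rim. A cover set in the mouth rests on the bars with its flange 14 mm above the rim; about 10 to 14 N straight down pushes it past them and it snaps down the rest of the way, flange on rim.
- cover_grip (a point): Centre of the raised white dome of the loose diffuser cover, the place to grasp it; x across, y along, z up. Dome 50 (x) by 80 (y) by 24 mm high, flat top. Under it an orange flange 100 by 140 by 6 mm (top 12 mm below this point), then a plug 76 by 116 mm with a rounded foot (bottom 38 mm below this point), on which it stands on the bench. About 0.15 kg.
- cover_flange (a point): Centre of the underside of the cover's flange, 18 mm below cover_grip, same axes; fully home it lies in the plane of the lamp's rim. The cover's ends are alike: it fits either way round, its y along the lamp's y.
- pusher_grip (a point): Centre of the pusher's square wooden handle (34 by 34 mm, 64 mm tall; its sides face x and y of this frame; z up). It stands on a dark round foot, 60 mm across, 20 mm high, flat underside 52 mm below this point; whole height 84 mm, about 0.25 kg, standing loose on the bench.
- pusher_foot (a point): Centre of the flat underside of the pusher's foot (the pressing face), 52 mm below pusher_grip.
- tray_in (a point): Centre of the inner floor of the fixed blue tray, 5 mm above the bench; z up. Inside 90 mm (x) by 120 mm (y); walls 5 mm thick, top 20 mm above the bench.
- screwdriver: Bystander: red-handled screwdriver, 160 mm, lying loose along its x; origin under its middle.
- wrench: Bystander: steel wrench, 150 mm, lying loose along its x; origin under its middle.
- speaker: Bystander: small black loudspeaker, 90 mm across, 33 mm high; origin at the centre of its underside.
- spool: Bystander: green spool, 56 mm across, 42 mm high; origin at the centre of its underside.
There are look-alikes about, which are no part of the job. Of the things that look like the part that bears pusher_grip, take the one that is farthest to the robot's left at the start. Of the things that look like the part that bears tray_in, take the one that is farthest to the robot's right at the start.

How it is judged:
By the outcome, as a careful person would: the job done as asked, in the order asked, and still so for the second after the job is handed in, with the robot touching nothing.
It also fails if it takes over 59 s, if anything falls off the work surface, if the arm or the gripper's body presses on something with over 40 N, if the wrist force passes 120 N, or if a joint passes its speed limit or range.

## Working session

There is one attempt and no reset: what is moved stays moved. The work goes in short steps, Python scripts to look and compute and a tool call to move; the robot and the scene stay as the last step left them, time stands still between calls to the robot, and variables do not carry over. Pictures are saved under pics/ and viewed, and the job is handed in when it is done.

Besides the shell and the picture viewer there is one more tool, called after "Call:" as name(argument=value, ...) on one line, values as JSON. arm_command: Moves the arm, as the interface text tells. Its arguments: {"type":"object","properties":{"moves":{"type":"array"}},"required":["moves"]}

```bash
ls; mkdir -p pics; cat > h.py <<'E'
import numpy as np, cv2
from workcell import bot
def save(img,n): cv2.imwrite('pics/'+n+'.png',cv2.cvtColor(img,cv2.COLOR_RGB2BGR))
E
python3 - <<'E'
from h import *
np.set_printoptions(precision=4,suppress=True)
o=bot.get_obs(); print(o)
for n in('top','side','wrist'):
    c=bot.get_calibration(n);print(n,c)
for n in('top','side'): 
    im=bot.camera(n);save(im,n+'0');np.save(n+'0',im)
E
```

```text
pics
{'clock': 0.0, 'joint_pos': array([-1.159 ,  0.2414,  0.0037,  1.3352, -0.    ,  1.5708]), 'joint_vel': array([ 0.0003,  0.0003, -0.0007,  0.0008, -0.0007, -0.0014]), 'tau': array([ -0.0016, -37.2321,  25.2406,   0.017 ,   0.    ,  -0.    ]), 'eef_pos': array([ 0.2   , -0.458 ,  0.4038]), 'tool_rot': array([ 0.3876,  0.5923, -0.3868,  0.591 ]), 'ft_force': array([-0.5689, -0.1351, -0.2399]), 'ft_torque': array([-0.0489, -0.0012, -0.042 ]), 'grip_width': 0.08593190919277487}
top {'mtx': array([[364.0717,   0.    , 317.5644],
       [  0.    , 364.0717, 191.4813],
       [  0.    ,   0.    ,   1.    ]]), 'world_from_camera': array([[-0.0262,  0.9969, -0.074 ,  0.547 ],
       [-0.9996, -0.0252,  0.0135, -0.0131],
       [ 0.0116,  0.0744,  0.9972,  1.0824],
       [ 0.    ,  0.    ,  0.    ,  1.    ]])}
side {'mtx': array([[448.1236,   0.    , 326.007 ],
       [  0.    , 448.1236, 202.5438],
       [  0.    ,   0.    ,   1.    ]]), 'world_from_camera': array([[-0.8936,  0.244 , -0.3767,  0.0956],
       [-0.4488, -0.4971,  0.7426,  1.0262],
       [-0.0061,  0.8327,  0.5538,  0.8431],
       [ 0.    ,  0.    ,  0.    ,  1.    ]])}
wrist {'mtx': array([[344.098 ,   0.    , 316.6512],
       [  0.    , 344.098 , 206.3724],
       [  0.    ,   0.    ,   1.    ]]), 'mount': array([[-0.0005,  0.2773, -0.9608,  0.0311],
       [ 0.0013,  0.9608,  0.2773,  0.0705],
       [ 1.    , -0.0012, -0.0009,  0.0005],
       [ 0.    ,  0.    ,  0.    ,  1.    ]])}
```

View pics/top0.png

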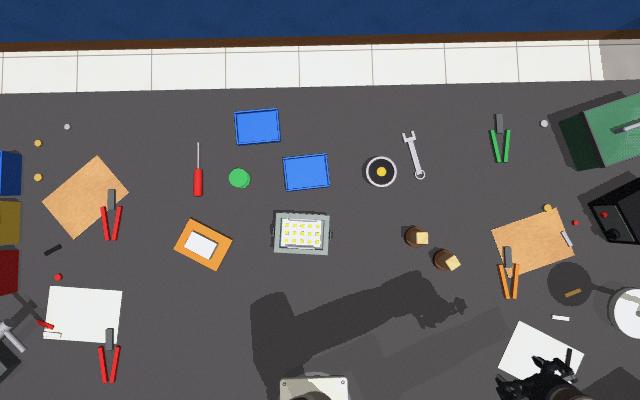

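View pics/side0.png

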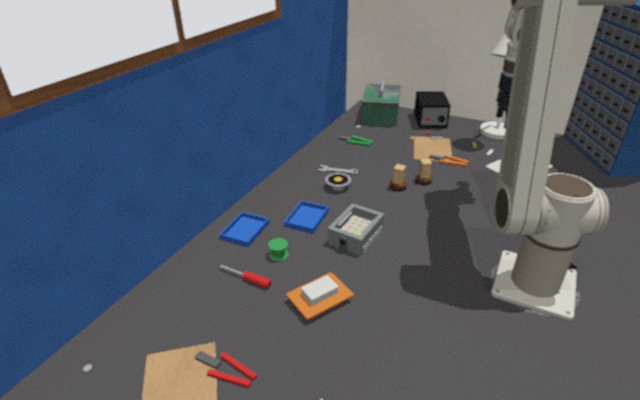

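The top view shows:
- the cover at about (203,244), turned
- the lamp at (302,233)
- pushers at (415,237) and (446,260). The first is farther left (+y).
- trays at (257,127) and (306,172). The second is farther right.

Next I'll measure these.

```bash
cat >> h.py <<'E'
np.set_printoptions(precision=4,suppress=True)
from scipy.spatial.transform import Rotation as R
def campose(n,obs=None):
    c=bot.get_calibration(n)
    if n!='wrist': return c['mtx'],c['world_from_camera']
    T=np.eye(4);T[:3,:3]=R.from_quat(obs['tool_rot']).as_matrix();T[:3,3]=obs['eef_pos']
    return c['mtx'],T@c['mount']
def cast(px,z,K,T):
    px=np.atleast_2d(np.asarray(px,float))
    d=np.c_[(px[:,0]-K[0,2])/K[0,0],-(px[:,1]-K[1,2])/K[1,1],-np.ones(len(px))]@T[:3,:3].T
    s=(z-T[2,3])/d[:,2]
    return (T[:3,3]+d*s[:,None])
def rect(w):
    (c,s,a)=cv2.minAreaRect((w[:,:2]*1000).astype(np.float32))
    return np.array(c)/1000,s,a
def blobs(mask,minA=50):
    cs,_=cv2.findContours(mask.astype(np.uint8),cv2.RETR_EXTERNAL,cv2.CHAIN_APPROX_NONE)
    return [c[:,0,:] for c in cs if cv2.contourArea(c)>minA]
E
python3 - <<'E'
from h import *
im=np.load('top0.npy');K,T=campose('top')
hsv=cv2.cvtColor(im,cv2.COLOR_RGB2HSV);H,S,V=[hsv[...,i].astype(int) for i in range(3)]
roi=np.zeros(H.shape,bool);roi[100:300,140:470]=1
def show(n,m,z):
    for b in blobs(m&roi):
        print(n,b.mean(0),rect(cast(b,z,K,T)))
show('orange',(H>8)&(H<20)&(S>200)&(V>150),0.023)
show('dome',(S<40)&(V>200),0.044)
show('lamp',(S<60)&(V>105),0.06)
show('blue',(H>100)&(H<120)&(S>120)&(V>80),0.02)
show('pushtop',(H>10)&(H<25)&(S>60)&(S<200)&(V>170),0.084)
show('pushfoot',(H>3)&(H<20)&(S>60)&(V<120),0.02)
c=cv2.resize(im[190:300,260:470],None,fx=3.8,fy=3.8,interpolation=cv2.INTER_NEAREST);save(c,'crop1')
E
```

```text
dome [199.9868 244.9868] (array([0.4813, 0.3081]), (78.4227523803711, 47.119720458984375), 62.2397575378418)
dome [300.5692 232.5231] (array([0.5088, 0.0235]), (110.8578109741211, 73.79102325439453), 86.7677993774414)
dome [380.7711 171.2771] (array([ 0.6773, -0.2099]), (83.70198059082031, 84.20719909667969), 87.93291473388672)
dome [413.0696 150.7652] (array([ 0.7308, -0.3098]), (126.56432342529297, 32.45072555541992), 15.845060348510742)
lamp [200.5125 245.0625] (array([0.4817, 0.3019]), (81.92212677001953, 48.797542572021484), 62.238101959228516)
lamp [301.627 233.573] (array([0.5073, 0.0212]), (151.9536895751953, 113.34512329101562), 85.45329284667969)
lamp [381.0349 171.3488] (array([ 0.6766, -0.2083]), (85.2567138671875, 85.84300994873047), 87.9326171875)
lamp [413.36 152.24] (array([ 0.7199, -0.303 ]), (142.34811401367188, 35.766746520996094), 11.95384407043457)
blue [306.1391 171.6755] (array([0.6849, 0.0048]), (101.87213134765625, 130.21510314941406), 4.918179512023926)
blue [257.1169 126.5649] (array([0.8238, 0.1467]), (104.0952377319336, 131.5276336669922), 4.016386032104492)
pushtop [452.3333 263.5833] (array([ 0.4183, -0.3887]), (31.17420196533203, 31.29658317565918), 31.540878295898438)
pushtop [422.1111 237.7778] (array([ 0.4878, -0.3076]), (30.412887573242188, 29.873809814453125), 88.45645141601562)
pushtop [202.4653 244.4931] (array([0.4853, 0.289 ]), (131.7655487060547, 93.75540924072266), 61.43840789794922)
pushfoot [441.9359 260.7821] (array([ 0.4192, -0.3831]), (53.43284225463867, 58.6549072265625), 79.24874114990234)
pushfoot [414.4167 236.1389] (array([ 0.4882, -0.3047]), (53.87590026855469, 53.2858772277832), 80.3939437866211)
```

View pics/crop1.png

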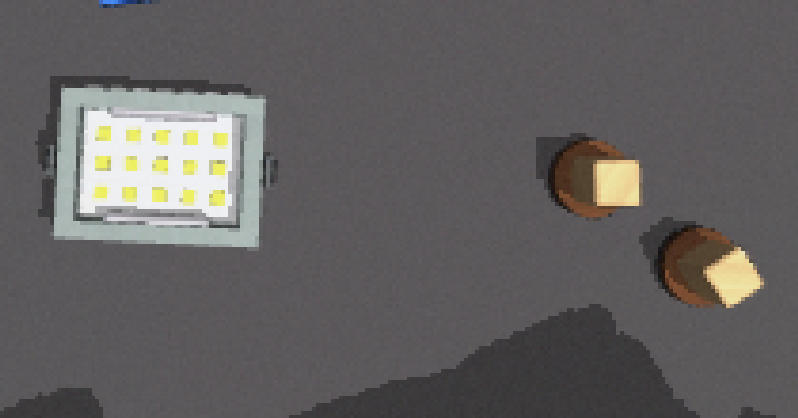

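```bash
cat >> h.py <<'E'
def status():
    o=bot.get_obs();M=R.from_quat(o['tool_rot']).as_matrix()
    print('t',round(o['clock'],2),'q',o['joint_pos'],'p',o['eef_pos'],'F',o['ft_force'],'w',round(o['grip_width'],4),'zang',np.degrees(np.arctan2(M[1,2],M[0,2])).round(2),'xax',M[:,0])
    return o,M
def plan(p,zang,vmax=0.04,wmax=0.12,nmin=1):
    """rows to bring TCP to p, tool x down, tool z at world angle zang (deg)"""
    o,M=status()
    a=np.radians(zang);Z=np.array([np.cos(a),np.sin(a),0]);X=np.array([0,0,-1.]);G=np.c_[X,np.cross(Z,X),Z]
    d=np.array(p)-o['eef_pos'];rv=R.from_matrix(M.T@G).as_rotvec()
    n=max(nmin,int(np.ceil(max(np.linalg.norm(d)/vmax,np.linalg.norm(rv)/wmax))))
    print('n',n,'d',d,'rv',rv)
    for i in range(n):
        Mi=M@R.from_rotvec(rv*i/n).as_matrix()
        print(*np.r_[Mi.T@d/n,rv/n].round(4),sep=', ')
E
python3 - <<'E'
from h import *
status()
plan([0.45,0.02,0.40],-4.5)
E
```

```text
t 0.1 q [-1.159   0.2413  0.0039  1.3352  0.      1.5708] p [ 0.2001 -0.458   0.4039] F [-0.3848 -1.0388 -0.454 ] w 0.0857 zang -66.4 xax [-0.0007  0.0017 -1.    ]
t 0.1 q [-1.159   0.2413  0.0039  1.3352  0.      1.5708] p [ 0.2001 -0.458   0.4039] F [-0.3848 -1.0388 -0.454 ] w 0.0857 zang -66.4 xax [-0.0007  0.0017 -1.    ]
n 14 d [ 0.2499  0.478  -0.0039] rv [-1.0804 -0.0017 -0.001 ]
0.0003, 0.03, -0.0241, -0.0772, -0.0001, -0.0001
0.0003, 0.0318, -0.0218, -0.0772, -0.0001, -0.0001
0.0003, 0.0334, -0.0192, -0.0772, -0.0001, -0.0001
0.0003, 0.0348, -0.0166, -0.0772, -0.0001, -0.0001
0.0003, 0.0359, -0.0139, -0.0772, -0.0001, -0.0001
0.0003, 0.0369, -0.0111, -0.0772, -0.0001, -0.0001
0.0003, 0.0376, -0.0082, -0.0772, -0.0001, -0.0001
0.0003, 0.0382, -0.0053, -0.0772, -0.0001, -0.0001
0.0003, 0.0385, -0.0023, -0.0772, -0.0001, -0.0001
0.0003, 0.0385, 0.0007, -0.0772, -0.0001, -0.0001
0.0003, 0.0384, 0.0036, -0.0772, -0.0001, -0.0001
0.0003, 0.038, 0.0066, -0.0772, -0.0001, -0.0001
0.0003, 0.0373, 0.0095, -0.0772, -0.0001, -0.0001
0.0003, 0.0365, 0.0123, -0.0772, -0.0001, -0.0001
```

Call:
arm_command(moves=[0, 0.03, -0.03, -0.077, 0, 0, -1, 0, 0.033, -0.028, -0.077, 0, 0, -1, 0, 0.035, -0.025, -0.077, 0, 0, -1, 0, 0.037, -0.022, -0.077, 0, 0, -1, 0, 0.038, -0.019, -0.077, 0, 0, -1, 0, 0.039, -0.014, -0.077, 0, 0, -1, 0, 0.038, -0.01, -0.077, 0, 0, -1, 0, 0.038, -0.005, -0.077, 0, 0, -1, 0, 0.0385, 0, -0.077, 0, 0, -1, 0, 0.0385, 0.0007, -0.077, 0, 0, -1, 0, 0.038, 0.0036, -0.077, 0, 0, -1, 0, 0.038, 0.01, -0.077, 0, 0, -1, 0, 0.037, 0.015, -0.077, 0, 0, -1, 0, 0.036, 0.018, -0.077, 0, 0, -1])

```text
clock: 1.27
eef_pos: [0.4468, 0.0604, 0.3988]
tool_rot: [0.017, 0.709, -0.015, 0.705]
ft_force: [0.9, -1.1, 1.0]
grip_width: 0.0854
```

```bash
python3 - <<'E'
from h import *
plan([0.508,0.022,0.40],-4.5)
E
```

```text
t 1.27 q [ 0.133   0.149  -0.1251  1.3025  0.0049  1.7492] p [0.4468 0.0604 0.3988] F [ 0.8595 -1.1378  0.9618] w 0.0854 zang -2.6 xax [-0.0064  0.0041 -1.    ]
n 2 d [ 0.0612 -0.0384  0.0012] rv [ 0.0331 -0.0066 -0.0037]
-0.0009, -0.0178, 0.0314, 0.0166, -0.0033, -0.0018
-0.0007, -0.0173, 0.0317, 0.0166, -0.0033, -0.0018
```

Call:
arm_command(moves=[0, -0.018, 0.031, 0.017, -0.003, -0.002, -1, 0, -0.017, 0.031, 0.017, -0.003, -0.002, -1, 0, 0, 0, 0, 0, 0, -1])

```text
clock: 1.52
eef_pos: [0.5116, 0.0372, 0.3961]
tool_rot: [0.018, 0.707, -0.016, 0.707]
ft_force: [0.2, -0.2, 0.6]
grip_width: 0.0855
```

```bash
python3 - <<'E'
from h import *
o,M=status(); im=bot.camera('wrist'); save(im,'w_lamp'); np.savez('w_lamp',im=im,**o)
E
```

```text
t 1.52 q [0.0718 0.2703 0.0218 1.3229 0.0029 1.6913] p [0.5116 0.0372 0.3961] F [ 0.1636 -0.1648  0.6233] w 0.0855 zang -2.79 xax [-0.0008  0.0028 -1.    ]
```

View pics/w_lamp.png

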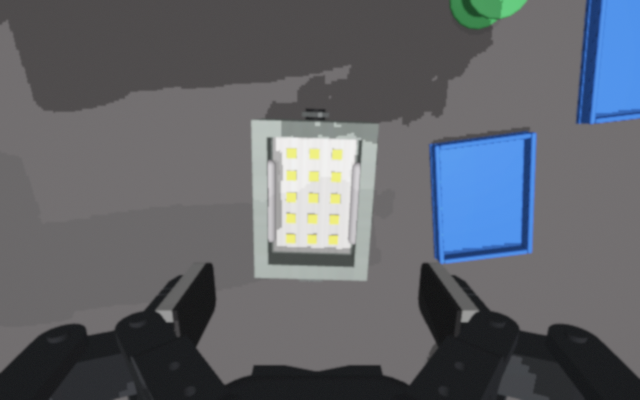

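The wrist view shows the lamp rim with corners at about (251,120), (378,124), (368,280) and (254,279). The chosen tray is at about (485,197).

```bash
cat >> h.py <<'E'
def quad(b):
    hull=cv2.convexHull(b.astype(np.int32));e=2
    while True:
        q=cv2.approxPolyDP(hull,e,True)[:,0]
        if len(q)<=4: return q.astype(float)
        e+=0.5
def linequad(b):
    """fit lines to 4 sides of contour b, intersect"""
    q=quad(b);L=[]
    for i in range(4):
        p,r=q[i],q[(i+1)%4];d=(r-p)/np.linalg.norm(r-p);n=np.array([-d[1],d[0]])
        t=(b-p)@d/np.linalg.norm(r-p);s=np.abs((b-p)@n)
        vx,vy,x,y=cv2.fitLine(b[(t>.12)&(t<.88)&(s<4)].astype(np.float32),cv2.DIST_HUBER,0,.01,.01).ravel()
        L.append(np.cross([x,y,1],[x+vx,y+vy,1]))
    c=[np.cross(L[i-1],L[i]) for i in range(4)]
    return np.array([x[:2]/x[2] for x in c])
def desc(w):
    w=w[:,:2];e=[np.linalg.norm(w[i]-w[i-1]) for i in range(4)]
    v1=w[1]-w[0]+w[2]-w[3];v2=w[2]-w[1]+w[3]-w[0]
    a=[np.degrees(np.arctan2(v[1],v[0]))%180 for v in(v1,v2)]
    return 'c',w.mean(0),'edges',np.array(e)*1000,'ang',np.array(a)
E
python3 - <<'E'
from h import *
d=np.load('w_lamp.npz');im=d['im'];K,T=campose('wrist',d)
hsv=cv2.cvtColor(im,cv2.COLOR_RGB2HSV);H,S,V=[hsv[...,i].astype(int) for i in range(3)]
for p in[(130,262),(200,262),(270,300),(128,360),(200,365),(260,300),(200,274),(200,240),(142,300)]: print(p,hsv[p],end=' ')
print()
r=im[...,0].astype(int);g=im[...,1].astype(int)
roi=np.zeros(H.shape,bool);roi[115:300,235:400]=1
rim=(g-r>4)&(V>80)&(V<215)&roi
save((rim*255).astype(np.uint8)[...,None].repeat(3,2)[90:310,220:420],'rim')
b=max(blobs(rim,500),key=len)
q=linequad(b);print(q);print(*desc(cast(q,.06,K,T)))
cs,h=cv2.findContours(rim.astype(np.uint8),cv2.RETR_CCOMP,cv2.CHAIN_APPROX_NONE)
inn=[c[:,0] for c,hh in zip(cs,h[0]) if hh[3]>=0 and cv2.contourArea(c)>5000]
for i in inn:
    q=linequad(i);print(q);print(*desc(cast(q,.06,K,T)))
m=(H>100)&(H<120)&(S>120)&(V>80);m[:,:420]=0;m[:,560:]=0
for b in blobs(m,3000):
    q=linequad(b);print('tray',q);print(*desc(cast(q,.02,K,T)))
E
```

```text
(130, 262) [ 75  10 195] (200, 262) [ 71  11 194] (270, 300) [ 70  13 182] (128, 360) [ 77  12 143] (200, 365) [ 71  11 182] (260, 300) [68 13 78] (200, 274) [150   5 157] (200, 240) [165   9 115] (142, 300) [ 15   2 238] 
[[251.3462 118.8775]
 [378.2245 122.8628]
 [365.8681 280.1713]
 [254.5939 276.5052]]
c [0.5071 0.0217] edges [149.8296 109.3398 150.4352 109.2484] ang [175.3861  85.5006]
[[266.     135.2319]
 [357.4394 137.9693]
 [354.487  265.5646]
 [266.     262.5357]]
c [0.5058 0.0228] edges [121.1038  79.7662 121.8414  85.7951] ang [175.3814  86.3958]
tray [[535.8315 129.9193]
 [531.0562 252.2633]
 [435.5783 263.8363]
 [429.2764 144.3613]]
c [0.6828 0.0066] edges [104.1553 130.9115 103.1131 130.7827] ang [95.2162  4.9882]
```

View pics/rim.png

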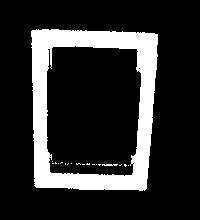

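```bash
python3 - <<'E'
from h import *
plan([0.49,0.315,0.38],-27.8)
E
```

```text
t 1.57 q [0.0724 0.2678 0.0183 1.3248 0.0043 1.6919] p [0.5096 0.0375 0.396 ] F [-1.1585 -0.9239 -0.1339] w 0.0854 zang -2.79 xax [-0.0039  0.004  -1.    ]
n 7 d [-0.0196  0.2775 -0.016 ] rv [ 0.4365 -0.0049 -0.0029]
0.0025, 0.0394, -0.0047, 0.0624, -0.0007, -0.0004
0.0024, 0.0391, -0.0072, 0.0624, -0.0007, -0.0004
0.0024, 0.0386, -0.0096, 0.0624, -0.0007, -0.0004
0.0024, 0.0379, -0.012, 0.0624, -0.0007, -0.0004
0.0024, 0.0371, -0.0143, 0.0624, -0.0007, -0.0004
0.0023, 0.0361, -0.0166, 0.0624, -0.0007, -0.0004
0.0023, 0.035, -0.0188, 0.0624, -0.0007, -0.0004
```

Call:
arm_command(moves=[0.0025, 0.039, -0.005, 0.062, 0, 0, -1, 0.0025, 0.039, -0.007, 0.062, 0, 0, -1, 0.0025, 0.0385, -0.01, 0.062, 0, 0, -1, 0.0025, 0.038, -0.012, 0.062, 0, 0, -1, 0.0025, 0.037, -0.014, 0.062, 0, 0, -1, 0.0025, 0.036, -0.0165, 0.062, 0, 0, -1, 0.0025, 0.035, -0.019, 0.062, 0, 0, -1, 0, 0, 0, 0, 0, 0, -1, 0, 0, 0, 0, 0, 0, -1])

```text
clock: 2.32
eef_pos: [0.4879, 0.3199, 0.3744]
tool_rot: [0.18, 0.689, -0.183, 0.678]
ft_force: [-0.3, -0.3, -0.8]
grip_width: 0.0855
```

```bash
python3 - <<'E'
from h import *
o,M=status(); im=bot.camera('wrist'); save(im,'w_cov'); np.savez('w_cov',im=im,**o); status()
E
```

```text
t 2.32 q [0.5785 0.4267 0.1904 1.3481 0.008  2.6685] p [0.4879 0.3199 0.3744] F [-0.2696 -0.3413 -0.8278] w 0.0855 zang -29.76 xax [-0.0159 -0.0008 -0.9999]
t 2.37 q [0.5781 0.4265 0.1897 1.3477 0.009  2.6684] p [0.4879 0.3197 0.3743] F [-0.4389  0.5194  0.6899] w 0.0855 zang -29.77 xax [-0.0165  0.0001 -0.9999]
```

View pics/w_cov.png

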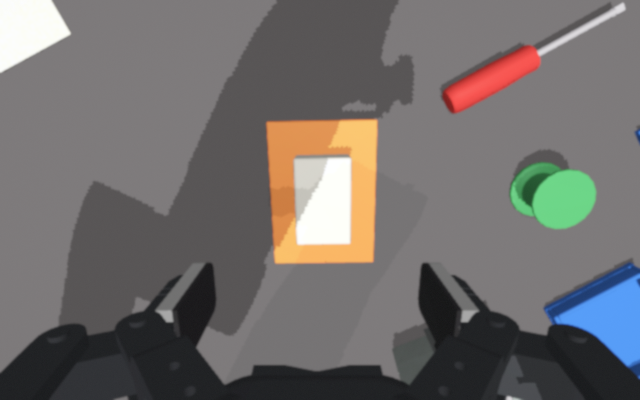

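The cover's flange corners are at about (267,122), (377,120), (373,262) and (275,263). The dome spans (294–351, 155–245).

```bash
python3 - <<'E'
from h import *
d=np.load('w_cov.npz');im=d['im'];K,T=campose('wrist',d)
hsv=cv2.cvtColor(im,cv2.COLOR_RGB2HSV);H,S,V=[hsv[...,i].astype(int) for i in range(3)]
roi=np.zeros(H.shape,bool);roi[110:280,255:390]=1
b=max(blobs((H<25)&(S>120)&(V>100)&roi,500),key=len)
q=linequad(b);print(q);print(*desc(cast(q,.026,K,T)))
roi[:]=0;roi[145:255,285:360]=1
b=max(blobs((S<70)&(V>120)&roi,500),key=len)
q=linequad(b);print(q);print(*desc(cast(q,.050,K,T)))
plan([0.482,0.305,0.27],-28)
E
```

```text
[[376.683  118.4913]
 [372.4374 262.    ]
 [274.4645 262.    ]
 [265.8582 121.4695]]
c [0.4824 0.3074] edges [ 99.0495 140.1458  98.8367 138.1325] ang [ 61.4701 151.2648]
[[350.     154.5078]
 [350.     242.4871]
 [296.7783 244.5343]
 [293.3745 155.9365]]
c [0.483  0.3083] edges [48.1398 80.4411 48.8436 81.4133] ang [ 61.6583 152.4442]
t 2.37 q [0.5781 0.4265 0.1897 1.3477 0.009  2.6684] p [0.4879 0.3197 0.3743] F [-0.4389  0.5194  0.6899] w 0.0855 zang -29.77 xax [-0.0165  0.0001 -0.9999]
n 3 d [-0.0059 -0.0147 -0.1043] rv [-0.0309 -0.0144  0.0079]
0.0348, -0.0049, 0.0012, -0.0103, -0.0048, 0.0026
0.0348, -0.005, 0.001, -0.0103, -0.0048, 0.0026
0.0348, -0.0051, 0.0008, -0.0103, -0.0048, 0.0026
```

Call:
arm_command(moves=[0.034, -0.004, 0.001, -0.005, -0.005, 0.003, -1, 0.034, -0.004, 0.001, -0.005, -0.005, 0.003, -1, 0.034, -0.004, 0.001, -0.005, -0.005, 0.003, -1, 0, 0, 0, 0, 0, 0, -1])

```text
clock: 2.7
eef_pos: [0.4835, 0.3031, 0.273]
tool_rot: [0.179, 0.682, -0.176, 0.687]
ft_force: [-1.9, 0.0, -0.7]
grip_width: 0.0855
```

```bash
python3 - <<'E'
from h import *
plan([0.4825,0.3076,0.206],-28.5,vmax=.02)
E
```

```text
t 2.7 q [ 0.5601  0.4624 -0.0292  1.0716 -0.0007  2.6381] p [0.4835 0.3031 0.273 ] F [-1.9359  0.0447 -0.6512] w 0.0855 zang -29.06 xax [ 0.0069  0.0035 -1.    ]
n 4 d [-0.001   0.0045 -0.067 ] rv [-0.0098  0.0043 -0.0064]
0.0168, 0.0008, -0.0008, -0.0024, 0.0011, -0.0016
0.0168, 0.0008, -0.0008, -0.0024, 0.0011, -0.0016
0.0168, 0.0008, -0.0008, -0.0024, 0.0011, -0.0016
0.0168, 0.0008, -0.0008, -0.0024, 0.0011, -0.0016
```

Call:
arm_command(moves=[0.017, 0.001, -0.001, -0.0024, 0.001, -0.0016, -1, 0.017, 0.001, -0.001, -0.0024, 0.001, -0.0016, -1, 0.017, 0.001, -0.001, -0.0024, 0.001, -0.0016, -1, 0.015, 0.001, -0.001, -0.0024, 0.001, -0.0016, -1, 0, 0, 0, 0, 0, 0, -1, 0, 0, 0, 0, 0, 0, -1])

```text
clock: 3.2
eef_pos: [0.4853, 0.3013, 0.2138]
tool_rot: [0.179, 0.684, -0.178, 0.685]
ft_force: [0.8, -1.3, 0.5]
grip_width: 0.0852
```

```bash
python3 - <<'E'
from h import *
plan([0.4825,0.3076,0.206],-28.5,vmax=.02)
E
```

```text
t 3.2 q [ 0.5556  0.5268 -0.0959  0.9452 -0.      2.636 ] p [0.4853 0.3013 0.2138] F [ 0.7752 -1.2791  0.4547] w 0.0852 zang -29.2 xax [ 0.0024  0.0015 -1.    ]
n 1 d [-0.0028  0.0063 -0.0078] rv [-0.0122  0.0014 -0.0024]
0.0078, 0.0041, -0.0055, -0.0122, 0.0014, -0.0024
```

Call:
arm_command(moves=[0.008, 0.005, -0.005, -0.012, 0, 0, -1, 0, 0, 0, 0, 0, 0, -1])

```text
clock: 3.37
eef_pos: [0.4849, 0.3078, 0.209]
tool_rot: [0.177, 0.683, -0.173, 0.687]
ft_force: [-0.8, -0.7, 0.5]
grip_width: 0.0856
```

```bash
python3 - <<'E'
from h import *
plan([0.4825,0.3076,0.206],-28.5,vmax=.02)
E
```

```text
t 3.37 q [ 0.5656  0.5358 -0.0949  0.9328  0.0001  2.6356] p [0.4849 0.3078 0.209 ] F [-0.8411 -0.7323  0.5215] w 0.0856 zang -28.6 xax [ 0.0061  0.004  -1.    ]
n 1 d [-0.0024 -0.0002 -0.003 ] rv [-0.0018  0.0034 -0.0064]
0.003, -0.0014, -0.002, -0.0018, 0.0034, -0.0064
```

Call:
arm_command(moves=[0.005, -0.001, -0.002, -0.002, 0.003, -0.006, -1, 0, 0, 0, 0, 0, 0, -1, 0, 0, 0, 0, 0, 0, 1, 0, 0, 0, 0, 0, 0, 1, 0, 0, 0, 0, 0, 0, 1, 0, 0, 0, 0, 0, 0, 1, 0, 0, 0, 0, 0, 0, 1, 0, 0, 0, 0, 0, 0, 1])

```text
clock: 4.03
eef_pos: [0.4835, 0.3092, 0.2076]
tool_rot: [0.175, 0.684, -0.172, 0.687]
ft_force: [-0.1, -0.4, -1.3]
grip_width: 0.0488
```

```bash
python3 - <<'E'
from h import *
o,M=status(); im=bot.camera('wrist'); save(im,'w_grip'); 
E
```

```text
t 4.03 q [ 0.569   0.537  -0.097   0.9304  0.0001  2.6358] p [0.4835 0.3092 0.2076] F [-0.1238 -0.4213 -1.2892] w 0.0488 zang -28.42 xax [ 0.0053  0.0035 -1.    ]
```

View pics/w_grip.png

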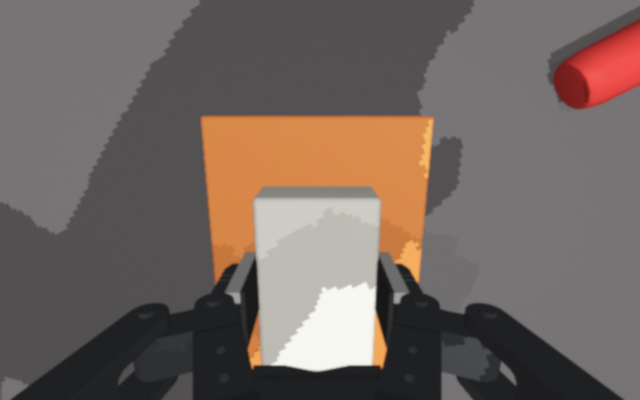

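```bash
python3 - <<'E'
from h import *
o,M=status();K,T=campose('wrist',o)
for px,z in(([[202,116],[433,117]],.026),([[256,198],[380,198]],.05)):
    w=cast(px,z,K,T);print(w, ((w-o['eef_pos'])@M))
E
```

```text
t 4.08 q [ 0.569   0.5371 -0.097   0.9304  0.      2.6358] p [0.4835 0.3092 0.2076] F [0.139  0.2046 0.0167] w 0.0481 zang -28.42 xax [ 0.0053  0.0034 -1.    ]
[[0.4738 0.3911 0.026 ]
 [0.5599 0.3442 0.026 ]] [[ 0.1818  0.0664 -0.0481]
 [ 0.1821  0.0661  0.05  ]]
[[0.482  0.3528 0.05  ]
 [0.5236 0.3304 0.05  ]] [[ 0.1577  0.0368 -0.0225]
 [ 0.1579  0.0368  0.0247]]
```

Call:
arm_command(moves=[-0.02, 0, 0, 0, 0, 0, 1, -0.03, 0, 0, 0, 0, 0, 1, -0.035, 0, 0, 0, 0, 0, 1, -0.035, 0, 0, 0, 0, 0, 1, 0, 0, 0, 0, 0, 0, 1])

```text
clock: 4.5
eef_pos: [0.4812, 0.3076, 0.3261]
tool_rot: [0.171, 0.688, -0.176, 0.683]
ft_force: [1.1, 0.7, -1.5]
grip_width: 0.0485
```

```bash
python3 - <<'E'
from h import *
plan([0.5073,0.0242,0.315],-4.55,vmax=.033)
E
```

```text
t 4.5 q [ 0.5688  0.4276  0.0633  1.2152 -0.      2.6358] p [0.4812 0.3076 0.3261] F [ 1.0973  0.7127 -1.4969] w 0.0485 zang -28.43 xax [-0.0073 -0.0047 -1.    ]
n 9 d [ 0.0261 -0.2834 -0.0111] rv [-0.4168 -0.0057  0.0066]
0.0014, -0.0263, 0.0175, -0.0463, -0.0006, 0.0007
0.0014, -0.0271, 0.0163, -0.0463, -0.0006, 0.0007
0.0013, -0.0278, 0.015, -0.0463, -0.0006, 0.0007
0.0013, -0.0285, 0.0137, -0.0463, -0.0006, 0.0007
0.0013, -0.0291, 0.0124, -0.0463, -0.0006, 0.0007
0.0013, -0.0296, 0.011, -0.0463, -0.0006, 0.0007
0.0013, -0.0301, 0.0097, -0.0463, -0.0006, 0.0007
0.0013, -0.0305, 0.0083, -0.0463, -0.0006, 0.0007
0.0013, -0.0309, 0.0068, -0.0463, -0.0006, 0.0007
```

Call:
arm_command(moves=[0.001, -0.026, 0.0175, -0.046, 0, 0, 1, 0.001, -0.027, 0.016, -0.046, 0, 0, 1, 0.001, -0.028, 0.015, -0.046, 0, 0, 1, 0.001, -0.0285, 0.014, -0.046, 0, 0, 1, 0.001, -0.029, 0.0125, -0.046, 0, 0, 1, 0.001, -0.0295, 0.011, -0.046, 0, 0, 1, 0.001, -0.03, 0.01, -0.046, 0, 0, 1, 0.001, -0.0305, 0.008, -0.046, 0, 0, 1, 0.001, -0.031, 0.007, -0.046, 0, 0, 1, 0, 0, 0, 0, 0, 0, 1, 0, 0, 0, 0, 0, 0, 1])

```text
clock: 5.42
eef_pos: [0.5106, 0.0146, 0.3141]
tool_rot: [0.019, 0.709, -0.02, 0.705]
ft_force: [0.3, 0.3, -1.1]
grip_width: 0.0482
```

```bash
python3 - <<'E'
from h import *
plan([0.5073,0.0242,0.300],-4.55,vmax=.033)
im=bot.camera('wrist'); save(im,'w_over')
E
```

```text
t 5.42 q [ 0.0289  0.3222 -0.1277  1.1267 -0.0012  1.6559] p [0.5106 0.0146 0.3141] F [ 0.2768  0.3041 -1.1287] w 0.0482 zang -3.22 xax [-0.0058 -0.0014 -1.    ]
n 1 d [-0.0033  0.0096 -0.0141] rv [ 0.0232 -0.0057  0.0018]
0.0141, 0.0094, -0.0037, 0.0232, -0.0057, 0.0018
```

View pics/w_over.png

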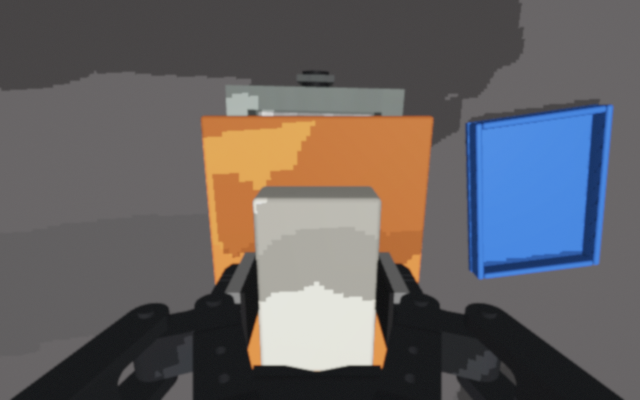

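Call:
arm_command(moves=[0.014, 0.0095, -0.004, 0.023, -0.006, 0.002, 1, 0, 0, 0, 0, 0, 0, 1, 0, 0, 0, 0, 0, 0, 1])

```text
clock: 5.72
eef_pos: [0.5069, 0.0262, 0.2995]
tool_rot: [0.027, 0.707, -0.028, 0.707]
ft_force: [-0.1, -0.8, -0.8]
grip_width: 0.0486
```

```bash
python3 - <<'E'
from h import *
plan([0.5073,0.0242,0.285],-4.55,vmax=.033)
E
```

```text
t 5.72 q [ 0.0517  0.3267 -0.1626  1.0813 -0.0005  1.7006] p [0.5069 0.0262 0.2995] F [-0.1036 -0.8068 -0.8075] w 0.0486 zang -4.48 xax [ 0.0002 -0.0005 -1.    ]
n 1 d [ 0.0004 -0.002  -0.0145] rv [0.0013 0.0002 0.0005]
0.0145, -0.0019, 0.0005, 0.0013, 0.0002, 0.0005
```

```bash
python3 - <<'E'
from h import *
o,M=status();K,T=campose('wrist',o)
im=bot.camera('wrist'); save(im[40:240,180:460].repeat(2,0).repeat(2,1),'w_over2'); np.savez('w_over2',im=im,**o)
E
```

```text
t 5.72 q [ 0.0517  0.3267 -0.1626  1.0813 -0.0005  1.7006] p [0.5069 0.0262 0.2995] F [-0.1036 -0.8068 -0.8075] w 0.0486 zang -4.48 xax [ 0.0002 -0.0005 -1.    ]
```

View pics/w_over2.png

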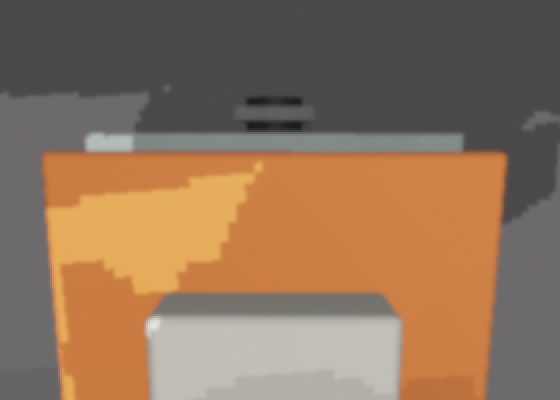

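The flange's far edge spans (202–433, 116.5) and the rim's far edge spans (222.5–411.5, 106.5). I'll compare them in tool axes.

```bash
python3 - <<'E'
from h import *
o,M=status();K,T=campose('wrist',np.load('w_over2.npz'))
for px,z in(([[222.5,106.5],[411.5,106.5]],.06),([[202,116.5],[433,116.5]],.026+.2995-.2076)):
    w=cast(px,z,K,T);print(w, ((w-o['eef_pos'])@M))
E
```

```text
t 5.77 q [ 0.0519  0.327  -0.1632  1.0819 -0.0001  1.7006] p [0.5065 0.0263 0.2991] F [-0.2501 -0.822  -1.5737] w 0.0486 zang -4.46 xax [-0.0013 -0.0002 -1.    ]
[[0.4582 0.1002 0.06  ]
 [0.5678 0.0918 0.06  ]] [[ 0.2392  0.07   -0.0537]
 [ 0.239   0.0701  0.0563]]
[[0.4641 0.0956 0.1179]
 [0.5616 0.0881 0.1179]] [[ 0.1813  0.0659 -0.0475]
 [ 0.1811  0.066   0.0503]]
```

Call:
arm_command(moves=[0.01, -0.0015, 0, 0, 0, 0, 1, 0.01, 0, 0, 0, 0, 0, 1, 0, 0, 0, 0, 0, 0, 1])

```text
clock: 6.02
eef_pos: [0.5071, 0.0262, 0.2788]
tool_rot: [0.026, 0.706, -0.026, 0.707]
ft_force: [-0.7, -0.0, -1.1]
grip_width: 0.0482
```

```bash
python3 - <<'E'
from h import *
plan([0.5067,0.0248,0.272],-4.55,vmax=.033)
E
```

```text
t 6.02 q [ 0.0518  0.3467 -0.1933  1.0296 -0.0004  1.6965] p [0.5071 0.0262 0.2788] F [-0.7074 -0.0157 -1.1499] w 0.0482 zang -4.24 xax [ 0.0013 -0.0003 -1.    ]
n 1 d [-0.0004 -0.0014 -0.0068] rv [0.0055 0.0013 0.0002]
0.0068, -0.0015, -0.0003, 0.0055, 0.0013, 0.0002
```

Call:
arm_command(moves=[0.005, -0.003, 0, 0.004, 0, 0, 1, 0, 0, 0, 0, 0, 0, 1])

```text
clock: 6.18
eef_pos: [0.5067, 0.0233, 0.2726]
tool_rot: [0.027, 0.707, -0.028, 0.707]
ft_force: [-0.7, 0.1, -1.3]
grip_width: 0.0482
```

```bash
python3 - <<'E'
from h import *
plan([0.5067,0.0248,0.2616],-4.55,vmax=.033)
E
```

```text
t 6.18 q [ 0.0461  0.3528 -0.2025  1.0156 -0.0006  1.6942] p [0.5067 0.0233 0.2726] F [-0.7305  0.0809 -1.3345] w 0.0482 zang -4.43 xax [-0.0001 -0.0006 -1.    ]
n 1 d [ 0.      0.0015 -0.011 ] rv [ 0.0021 -0.0001  0.0006]
0.011, 0.0015, -0.0001, 0.0021, -0.0001, 0.0006
```

Call:
arm_command(moves=[0.004, 0.0012, 0, 0.002, 0, 0, 1, 0.004, 0.0003, 0, 0, 0, 0, 1, 0, 0, 0, 0, 0, 0, 1])

```text
clock: 6.43
eef_pos: [0.507, 0.0245, 0.2638]
tool_rot: [0.028, 0.706, -0.029, 0.707]
ft_force: [-0.0, -0.4, -1.5]
grip_width: 0.0484
```

```bash
python3 - <<'E'
from h import *
plan([0.5067,0.0248,0.2616],-4.55,vmax=.033)
E
```

```text
t 6.43 q [ 0.0484  0.3627 -0.2135  0.9943 -0.0006  1.6996] p [0.507  0.0245 0.2638] F [-0.0408 -0.3606 -1.4784] w 0.0484 zang -4.61 xax [ 0.0002 -0.0006 -1.    ]
n 1 d [-0.0003  0.0003 -0.0022] rv [-0.001   0.0003  0.0005]
0.0022, 0.0003, -0.0004, -0.001, 0.0003, 0.0005
```

Pose is within 0.5 mm and there is no contact yet, so I'll ease down.

Call:
arm_command(moves=[0.002, 0, 0, 0, 0, 0, 1, 0, 0, 0, 0, 0, 0, 1])

```text
clock: 6.6
eef_pos: [0.5069, 0.0245, 0.2619]
tool_rot: [0.028, 0.707, -0.028, 0.706]
ft_force: [-1.2, 0.7, -0.0]
grip_width: 0.0486
```

```bash
python3 - <<'E'
from h import *
o,_=status(); im=bot.camera('wrist'); save(im,'w_set'); save(bot.camera('side')[180:280,290:430].repeat(4,0).repeat(4,1),'s_set'); status()
E
```

```text
t 6.6 q [ 0.0483  0.3648 -0.2163  0.9899 -0.0003  1.6995] p [0.5069 0.0245 0.2619] F [-1.2284  0.6701 -0.0372] w 0.0486 zang -4.6 xax [-0.0002 -0.0003 -1.    ]
t 6.7 q [ 0.0483  0.3647 -0.2161  0.9898 -0.0004  1.6995] p [0.507  0.0245 0.262 ] F [-0.5726  0.9474 -1.0039] w 0.0482 zang -4.61 xax [ 0.0003 -0.0004 -1.    ]
```

View pics/w_set.png

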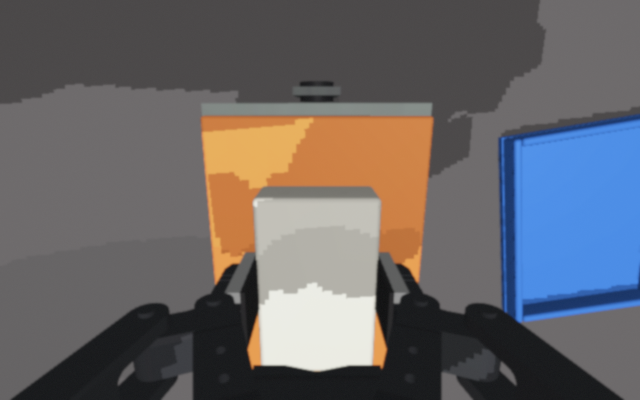

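View pics/s_set.png

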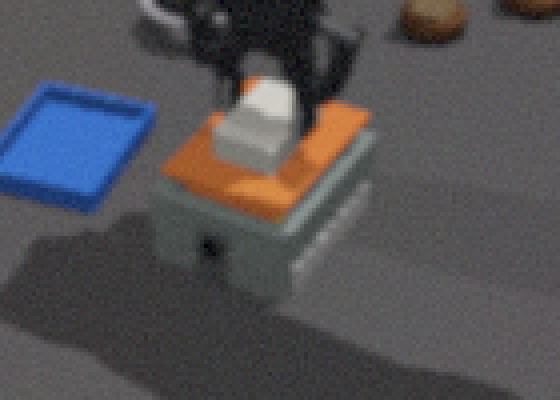

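The flange is centred and parallel over the rim. I'll lower a touch further to find the snap bars.

Call:
arm_command(moves=[0.001, 0, 0, 0, 0, 0, 1, 0, 0, 0, 0, 0, 0, 1])

```text
clock: 6.87
eef_pos: [0.5067, 0.0245, 0.2618]
tool_rot: [0.028, 0.706, -0.028, 0.707]
ft_force: [-0.1, 0.2, -1.0]
grip_width: 0.0482
```

```bash
python3 - <<'E'
from h import *
status()
E
```

```text
t 6.87 q [ 0.0484  0.3643 -0.2171  0.989  -0.0003  1.6994] p [0.5067 0.0245 0.2618] F [-0.0863  0.2037 -0.982 ] w 0.0482 zang -4.6 xax [ 0.0003 -0.0002 -1.    ]
```

Call:
arm_command(moves=[0.0015, 0, 0, 0, 0, 0, 1, 0, 0, 0, 0, 0, 0, 1])

```text
clock: 7.03
eef_pos: [0.5067, 0.0245, 0.2616]
tool_rot: [0.028, 0.706, -0.028, 0.707]
ft_force: [-4.4, -0.8, 2.6]
grip_width: 0.0484
```

```bash
python3 - <<'E'
from h import *
status()
E
```

```text
t 7.03 q [ 0.0484  0.364  -0.2182  0.9871 -0.0002  1.6993] p [0.5067 0.0245 0.2616] F [-4.4348 -0.7925  2.5804] w 0.0484 zang -4.59 xax [ 0.0014 -0.0002 -1.    ]
```

Contact of about 4 N at exactly the expected height. I'll open, retreat and check.

Call:
arm_command(moves=[0, 0, 0, 0, 0, 0, -1, 0, 0, 0, 0, 0, 0, -1, 0, 0, 0, 0, 0, 0, -1, 0, 0, 0, 0, 0, 0, -1, 0, 0, 0, 0, 0, 0, -1, -0.02, 0, 0, 0, 0, 0, -1, -0.03, 0, 0, 0, 0, 0, -1, -0.035, 0, 0, 0, 0, 0, -1, -0.035, 0, 0, 0, 0, 0, -1, -0.02, 0, 0, 0, 0, 0, -1, 0, 0, 0, 0, 0, 0, -1, 0, 0, 0, 0, 0, 0, -1])

```text
clock: 8.03
eef_pos: [0.5073, 0.0244, 0.4056]
tool_rot: [0.028, 0.706, -0.029, 0.707]
ft_force: [-0.3, 0.5, -1.1]
grip_width: 0.0856
```

```bash
python3 - <<'E'
from h import *
o,_=status(); im=bot.camera('wrist'); save(im,'w_set2');np.savez('w_set2',im=im,**o)
K,T=campose('wrist',o)
hsv=cv2.cvtColor(im,cv2.COLOR_RGB2HSV);H,S,V=[hsv[...,i].astype(int) for i in range(3)]
m=(H<25)&(S>120)&(V>80);b=max(blobs(m,500),key=len);q=linequad(b);print(q);print(*desc(cast(q,.080,K,T)))
m=(S<60)&(V>120);x0,y0=q.min(0);x1,y1=q.max(0);r=np.zeros(m.shape,bool);r[int(y0+15):int(y1-8),int(x0+15):int(x1-15)]=1
b=max(blobs(m&r,500),key=len);q=linequad(b);print(q);print(*desc(cast(q,.104,K,T)))
E
```

```text
t 8.03 q [ 0.0484  0.2551  0.0264  1.3404 -0.0011  1.6999] p [0.5073 0.0244 0.4056] F [-0.3039  0.5101 -1.0804] w 0.0856 zang -4.63 xax [ 0.0018 -0.001  -1.    ]
[[374.2674 112.    ]
 [367.6637 265.    ]
 [263.8143 265.    ]
 [256.2269 112.    ]]
c [0.5071 0.0209] edges [ 97.4304 138.3666  97.3423 138.2759] ang [ 85.5742 175.42  ]
[[346.4652 150.    ]
 [344.4846 245.    ]
 [286.5806 245.    ]
 [284.1619 150.    ]]
c [0.5071 0.0218] edges [48.6777 79.8958 48.9838 79.8666] ang [ 85.5193 175.4178]
```

View pics/w_set2.png

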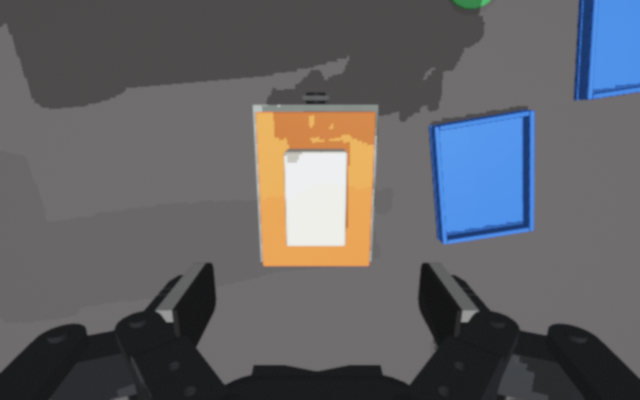

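The cover sits centred in the lamp: centre (0.507, 0.021), yaw matching. Next is the pusher.

```bash
python3 - <<'E'
from h import *
plan([0.488,-0.295,0.36],0,vmax=.035)
E
```

```text
t 8.08 q [ 0.0484  0.2551  0.0262  1.3399 -0.0011  1.6999] p [0.5074 0.0244 0.4055] F [ 0.427  -0.2983  0.4583] w 0.0852 zang -4.63 xax [ 0.002 -0.001 -1.   ]
n 10 d [-0.0194 -0.3194 -0.0455] rv [-0.0807  0.0021  0.0009]
0.0046, -0.032, 0.0006, -0.0081, 0.0002, 0.0001
0.0046, -0.032, 0.0004, -0.0081, 0.0002, 0.0001
0.0046, -0.032, 0.0001, -0.0081, 0.0002, 0.0001
0.0046, -0.032, -0.0001, -0.0081, 0.0002, 0.0001
0.0046, -0.032, -0.0004, -0.0081, 0.0002, 0.0001
0.0046, -0.032, -0.0006, -0.0081, 0.0002, 0.0001
0.0046, -0.032, -0.0009, -0.0081, 0.0002, 0.0001
0.0046, -0.032, -0.0012, -0.0081, 0.0002, 0.0001
0.0046, -0.032, -0.0014, -0.0081, 0.0002, 0.0001
0.0046, -0.032, -0.0017, -0.0081, 0.0002, 0.0001
```

Call:
arm_command(moves=[0.0045, -0.032, 0, -0.008, 0, 0, -1, 0.0045, -0.032, 0, -0.008, 0, 0, -1, 0.0045, -0.032, 0, -0.008, 0, 0, -1, 0.0045, -0.032, 0, -0.008, 0, 0, -1, 0.0045, -0.032, 0, -0.008, 0, 0, -1, 0.0045, -0.032, -0.001, -0.008, 0, 0, -1, 0.0045, -0.032, -0.001, -0.008, 0, 0, -1, 0.0045, -0.032, -0.001, -0.008, 0, 0, -1, 0.0045, -0.032, -0.0015, -0.008, 0, 0, -1, 0.0045, -0.032, -0.0015, -0.008, 0, 0, -1, 0, 0, 0, 0, 0, 0, -1, 0, 0, 0, 0, 0, 0, -1])

```text
clock: 9.08
eef_pos: [0.4835, -0.3063, 0.3345]
tool_rot: [0.001, 0.717, 0.008, 0.697]
ft_force: [-0.5, 0.6, -0.5]
grip_width: 0.0855
```

```bash
python3 - <<'E'
from h import *
o,_=status(); im=bot.camera('wrist'); save(im,'w_push');np.savez('w_push',im=im,**o)
E
```

```text
t 9.08 q [-0.5639  0.434   0.0958  1.2627 -0.0034  0.997 ] p [ 0.4835 -0.3063  0.3345] F [-0.5144  0.613  -0.5032] w 0.0855 zang 0.58 xax [-0.0273  0.0132 -0.9995]
```

View pics/w_push.png

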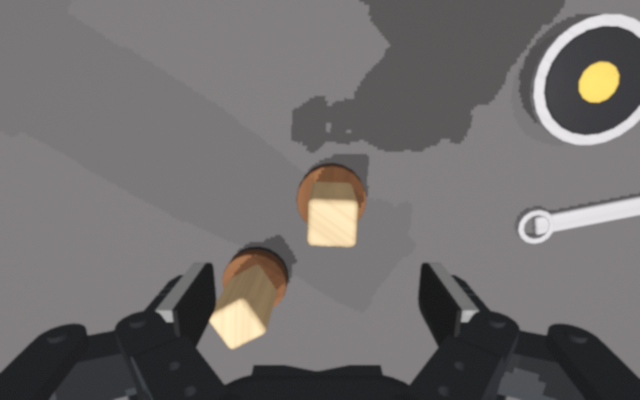

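The target pusher's top face is at about (308–357, 199–247). The decoy is at lower left (239,320), and the wrench eye is clear at right (536,225).

```bash
python3 - <<'E'
from h import *
d=np.load('w_push.npz');im=d['im'];K,T=campose('wrist',d)
hsv=cv2.cvtColor(im,cv2.COLOR_RGB2HSV);H,S,V=[hsv[...,i].astype(int) for i in range(3)]
print(hsv[220,330],hsv[190,330],hsv[180,310])
r=np.zeros(H.shape,bool);r[150:260,290:375]=1
b=max(blobs((S>50)&(V>190)&r,300),key=len);q=linequad(b);print(q);print(*desc(cast(q,.084,K,T)))
b=max(blobs((S>70)&r,300),key=len);print(b.min(0),b.max(0))
print(cast([[297,198],[366,198],[331,165]],.02,K,T))
plan([0.488,-0.3,0.26],-0.5,vmax=.035)
E
```

```text
[ 19  68 254] [ 18  94 136] [ 12 133 149]
[[309.5678 200.    ]
 [357.0613 200.    ]
 [354.4655 245.    ]
 [307.5291 245.    ]]
c [ 0.4875 -0.3079] edges [31.9065 31.3276 31.7464 32.1171] ang [ 1.1637 88.5307]
[297 164] [365 245]
[[ 0.4586 -0.307   0.02  ]
 [ 0.5173 -0.306   0.02  ]
 [ 0.487  -0.2783  0.02  ]]
t 9.13 q [-0.5635  0.4342  0.0949  1.2624 -0.0043  0.9971] p [ 0.4834 -0.3061  0.3341] F [-0.9235 -0.6157 -1.3281] w 0.0857 zang 0.6 xax [-0.0283  0.0129 -0.9995]
n 3 d [ 0.0046  0.0061 -0.0741] rv [ 0.019  -0.0283 -0.0129]
0.0247, 0.0017, 0.0023, 0.0063, -0.0094, -0.0043
0.0247, 0.0018, 0.002, 0.0063, -0.0094, -0.0043
0.0247, 0.0019, 0.0018, 0.0063, -0.0094, -0.0043
```

```bash
python3 - <<'E'
from h import *
plan([0.488,-0.308,0.27],-0.2,vmax=.025)
E
```

```text
t 9.13 q [-0.5635  0.4342  0.0949  1.2624 -0.0043  0.9971] p [ 0.4834 -0.3061  0.3341] F [-0.9235 -0.6157 -1.3281] w 0.0857 zang 0.6 xax [-0.0283  0.0129 -0.9995]
n 3 d [ 0.0046 -0.0019 -0.0641] rv [ 0.0138 -0.0283 -0.013 ]
0.0213, -0.0009, 0.0021, 0.0046, -0.0094, -0.0043
0.0213, -0.0008, 0.0019, 0.0046, -0.0094, -0.0043
0.0214, -0.0007, 0.0017, 0.0046, -0.0094, -0.0043
```

Call:
arm_command(moves=[0.021, -0.001, 0.002, 0.005, -0.0095, -0.0045, -1, 0.021, -0.001, 0.002, 0.005, -0.0095, -0.0045, -1, 0.021, -0.001, 0.002, 0.005, -0.0095, -0.0045, -1, 0, 0, 0, 0, 0, 0, -1, 0, 0, 0, 0, 0, 0, -1])

```text
clock: 9.55
eef_pos: [0.4884, -0.3036, 0.2672]
tool_rot: [0.001, 0.708, 0.001, 0.706]
ft_force: [0.6, 0.1, 0.2]
grip_width: 0.0858
```

```bash
python3 - <<'E'
from h import *
plan([0.488,-0.308,0.21],-0.2,vmax=.02)
E
```

```text
t 9.55 q [-0.5563  0.48   -0.0171  1.0762  0.0008  1.0148] p [ 0.4884 -0.3036  0.2672] F [0.6017 0.1379 0.2032] w 0.0858 zang -0.02 xax [-0.0017  0.002  -1.    ]
n 3 d [-0.0004 -0.0044 -0.0572] rv [ 0.0032 -0.0017 -0.002 ]
0.019, -0.0015, -0.0001, 0.0011, -0.0006, -0.0007
0.019, -0.0015, -0.0001, 0.0011, -0.0006, -0.0007
0.0191, -0.0015, -0.0001, 0.0011, -0.0006, -0.0007
```

Call:
arm_command(moves=[0.015, -0.003, 0, 0, 0, 0, -1, 0.02, -0.002, 0, 0, 0, 0, -1, 0.019, -0.001, 0, 0, 0, 0, -1, 0, 0, 0, 0, 0, 0, -1, 0, 0, 0, 0, 0, 0, -1])

```text
clock: 9.97
eef_pos: [0.4911, -0.3062, 0.2181]
tool_rot: [-0.003, 0.706, 0.002, 0.708]
ft_force: [0.4, -0.1, 1.2]
grip_width: 0.0852
```

```bash
python3 - <<'E'
from h import *
plan([0.488,-0.308,0.21],-0.2,vmax=.02)
E
```

```text
t 9.97 q [-0.5578  0.5346 -0.0691  0.9643  0.0012  1.0062] p [ 0.4911 -0.3062  0.2181] F [ 0.4075 -0.1294  1.1593] w 0.0852 zang 0.39 xax [ 0.003  -0.0004 -1.    ]
n 1 d [-0.0031 -0.0018 -0.0081] rv [0.0102 0.003  0.0005]
0.008, -0.0017, -0.0031, 0.0102, 0.003, 0.0005
```

Call:
arm_command(moves=[0.009, -0.002, -0.003, 0.01, 0.003, 0, -1, 0, 0, 0, 0, 0, 0, -1, 0, 0, 0, 0, 0, 0, 1, 0, 0, 0, 0, 0, 0, 1, 0, 0, 0, 0, 0, 0, 1, 0, 0, 0, 0, 0, 0, 1, 0, 0, 0, 0, 0, 0, 1, 0, 0, 0, 0, 0, 0, 1, 0, 0, 0, 0, 0, 0, 1])

```text
clock: 10.72
eef_pos: [0.4897, -0.3087, 0.2154]
tool_rot: [-0.001, 0.705, -0.003, 0.71]
ft_force: [0.3, -0.0, -2.8]
grip_width: 0.0338
```

```bash
python3 - <<'E'
from h import *
o,_=status(); im=bot.camera('wrist'); save(im,'w_pg');np.savez('w_pg',im=im,**o)
E
```

```text
t 10.72 q [-0.5623  0.5356 -0.0756  0.9509 -0.001   1.0116] p [ 0.4897 -0.3087  0.2154] F [ 0.3243 -0.0123 -2.7732] w 0.0338 zang -0.18 xax [ 0.0069 -0.0055 -1.    ]
```

View pics/w_pg.png

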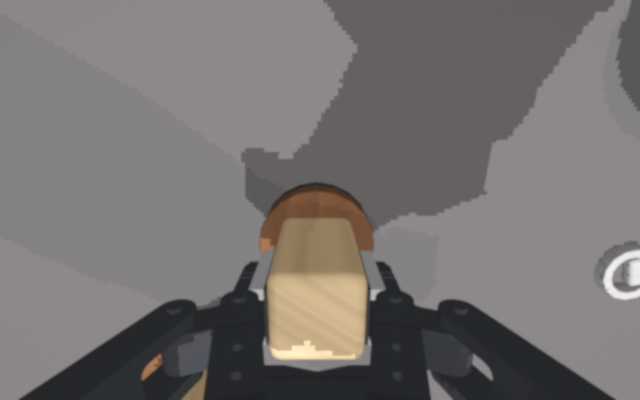

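Call:
arm_command(moves=[-0.02, 0, 0, 0, 0, 0, 1, -0.035, 0, 0, 0, 0, 0, 1, -0.04, 0, 0, 0, 0, 0, 1, -0.04, 0, 0, 0, 0, 0, 1, -0.03, 0, 0, 0, 0, 0, 1, 0, 0, 0, 0, 0, 0, 1])

```text
clock: 11.27
eef_pos: [0.4871, -0.3067, 0.3793]
tool_rot: [0.003, 0.71, 0.001, 0.704]
ft_force: [1.6, -0.6, -2.2]
grip_width: 0.0336
```

```bash
python3 - <<'E'
from h import *
plan([0.507,0.021,0.37],-4.5,vmax=.033)
E
```

```text
t 11.27 q [-0.5619  0.407   0.1732  1.3467 -0.0003  1.0118] p [ 0.4871 -0.3067  0.3793] F [ 1.6324 -0.6163 -2.1506] w 0.0336 zang -0.16 xax [-0.0084  0.0049 -1.    ]
n 10 d [ 0.0199  0.3277 -0.0093] rv [ 0.0757 -0.0086 -0.0046]
0.0011, 0.0328, 0.0019, 0.0076, -0.0009, -0.0005
0.0011, 0.0328, 0.0017, 0.0076, -0.0009, -0.0005
0.0011, 0.0328, 0.0014, 0.0076, -0.0009, -0.0005
0.001, 0.0328, 0.0012, 0.0076, -0.0009, -0.0005
0.001, 0.0328, 0.0009, 0.0076, -0.0009, -0.0005
0.001, 0.0328, 0.0007, 0.0076, -0.0009, -0.0005
0.001, 0.0328, 0.0004, 0.0076, -0.0009, -0.0005
0.001, 0.0328, 0.0002, 0.0076, -0.0009, -0.0005
0.001, 0.0328, -0.0001, 0.0076, -0.0009, -0.0005
0.0009, 0.0328, -0.0003, 0.0076, -0.0009, -0.0005
```

Call:
arm_command(moves=[0, 0.032, 0.002, 0.0075, 0, 0, 1, 0, 0.032, 0.0015, 0.0075, 0, 0, 1, 0, 0.032, 0.0015, 0.0075, 0, 0, 1, 0, 0.032, 0.001, 0.0075, 0, 0, 1, 0, 0.032, 0.001, 0.0075, 0, 0, 1, 0, 0.032, 0.0005, 0.0075, 0, 0, 1, 0, 0.032, 0.0005, 0.0075, 0, 0, 1, 0, 0.032, 0, 0.0075, 0, 0, 1, 0, 0.032, 0, 0.0075, 0, 0, 1, 0, 0.028, 0, 0.0075, 0, 0, 1, 0, 0, 0, 0, 0, 0, 1, 0, 0, 0, 0, 0, 0, 1])

```text
clock: 12.27
eef_pos: [0.5063, 0.0208, 0.3686]
tool_rot: [0.032, 0.713, -0.029, 0.7]
ft_force: [-0.1, -0.4, -2.2]
grip_width: 0.0336
```

```bash
python3 - <<'E'
from h import *
plan([0.507,0.021,0.345],-4.5,vmax=.033)
E
```

```text
t 12.27 q [ 0.0398  0.2811 -0.0365  1.2723  0.0051  1.6976] p [0.5063 0.0208 0.3686] F [-0.0816 -0.4052 -2.179 ] w 0.0336 zang -4.98 xax [-0.0192  0.0044 -0.9998]
n 1 d [ 0.0007  0.0002 -0.0236] rv [-0.0084 -0.0195 -0.0028]
0.0235, 0.0001, 0.0011, -0.0084, -0.0195, -0.0028
```

Call:
arm_command(moves=[0.022, 0, 0, -0.008, -0.022, -0.005, 1, 0, 0, 0, 0, 0, 0, 1, 0, 0, 0, 0, 0, 0, 1])

```text
clock: 12.52
eef_pos: [0.5052, 0.0204, 0.3443]
tool_rot: [0.027, 0.707, -0.029, 0.706]
ft_force: [0.4, -0.5, -0.7]
grip_width: 0.0332
```

```bash
python3 - <<'E'
from h import *
plan([0.507,0.021,0.322],-4.5,vmax=.033)
o=bot.get_obs(); im=bot.camera('wrist'); save(im,'w_pr');np.savez('w_pr',im=im,**o)
E
```

```text
t 12.52 q [ 0.0411  0.2867 -0.0942  1.1907 -0.0032  1.6901] p [0.5052 0.0204 0.3443] F [ 0.3919 -0.522  -0.6832] w 0.0332 zang -4.48 xax [-0.0007 -0.0032 -1.    ]
n 1 d [ 0.0018  0.0006 -0.0223] rv [ 0.0003 -0.0004  0.0032]
0.0223, 0.0008, 0.0017, 0.0003, -0.0004, 0.0032
```

View pics/w_pr.png

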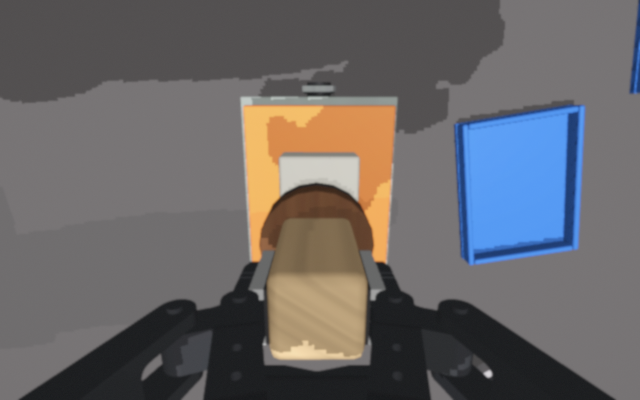

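The pusher's foot, top edge at (316,184), is above the cover's dome, whose far edge spans (280–358, 154). I'll check that it is centred.

```bash
python3 - <<'E'
from h import *
d=np.load('w_pr.npz');K,T=campose('wrist',d);M=R.from_quat(d['tool_rot']).as_matrix();p=d['eef_pos']
for px,z in(([[280,154],[358,154]],.104),([[316.5,184],[260,240],[373,240]],p[2]-.195)):
    print((cast(px,z,K,T)-p)@M)
E
```

```text
[[ 0.2402  0.0425 -0.0218]
 [ 0.2401  0.0426  0.0255]]
[[ 0.1949  0.0339  0.0003]
 [ 0.195   0.0047 -0.0285]
 [ 0.195   0.0048  0.0292]]
```

Call:
arm_command(moves=[0.012, -0.001, 0.002, 0, 0, 0.002, 1, 0.008, 0, 0, 0, 0, 0, 1, 0, 0, 0, 0, 0, 0, 1])

```text
clock: 12.82
eef_pos: [0.5075, 0.0165, 0.3251]
tool_rot: [0.029, 0.707, -0.03, 0.706]
ft_force: [-0.2, 0.6, -2.2]
grip_width: 0.0331
```

```bash
python3 - <<'E'
from h import *
plan([0.507,0.0194,0.3194],-4.5,vmax=.033)
E
```

```text
t 12.82 q [ 0.0329  0.3053 -0.121   1.1455 -0.0012  1.6867] p [0.5075 0.0165 0.3251] F [-0.2499  0.5598 -2.2048] w 0.0331 zang -4.76 xax [-0.0009 -0.0012 -1.    ]
n 1 d [-0.0005  0.0029 -0.0057] rv [-0.0045 -0.0008  0.0013]
0.0057, 0.0028, -0.0007, -0.0045, -0.0008, 0.0013
```

Call:
arm_command(moves=[0.004, 0.003, 0, -0.004, 0, 0, 1, 0.002, 0, 0, 0, 0, 0, 1, 0, 0, 0, 0, 0, 0, 1])

```text
clock: 13.07
eef_pos: [0.5082, 0.0186, 0.3199]
tool_rot: [0.028, 0.706, -0.029, 0.707]
ft_force: [-0.8, -0.3, -1.8]
grip_width: 0.0333
```

```bash
python3 - <<'E'
from h import *
plan([0.507,0.0194,0.3194],-4.5,vmax=.033)
E
```

```text
t 13.07 q [ 0.0369  0.3106 -0.1279  1.1322 -0.0011  1.6888] p [0.5082 0.0186 0.3199] F [-0.8195 -0.2907 -1.7685] w 0.0333 zang -4.65 xax [ 0.0002 -0.0011 -1.    ]
n 1 d [-0.0012  0.0008 -0.0005] rv [-0.0026  0.0003  0.001 ]
0.0005, 0.0007, -0.0013, -0.0026, 0.0003, 0.001
```

Call:
arm_command(moves=[0.003, 0, -0.001, 0, 0, 0, 1, 0.003, 0, 0, 0, 0, 0, 1])

```text
clock: 13.23
eef_pos: [0.5085, 0.0187, 0.3174]
tool_rot: [0.028, 0.704, -0.029, 0.709]
ft_force: [-3.2, -1.0, 6.7]
grip_width: 0.0335
```

Call:
arm_command(moves=[0.003, 0, 0, 0, 0, 0, 1, 0.003, 0, 0, 0, 0, 0, 1])

```text
clock: 13.4
eef_pos: [0.5085, 0.0187, 0.3147]
tool_rot: [0.028, 0.703, -0.029, 0.71]
ft_force: [-2.2, -0.9, 4.2]
grip_width: 0.0334
```

```bash
python3 - <<'E'
from h import *
plan([0.507,0.0194,0.3054],-4.5,vmax=.033)
E
```

```text
t 13.4 q [ 0.0373  0.3112 -0.142   1.1071 -0.0021  1.6892] p [0.5085 0.0187 0.3147] F [-2.2433 -0.8793  4.2019] w 0.0334 zang -4.64 xax [ 0.0106 -0.0017 -0.9999]
n 1 d [-0.0015  0.0007 -0.0093] rv [-0.0025  0.0107  0.0009]
0.0092, 0.0006, -0.0017, -0.0025, 0.0107, 0.0009
```

Call:
arm_command(moves=[0.003, 0, -0.001, 0, 0.01, 0, 1, 0.003, 0, 0, 0, 0.003, 0, 1])

```text
clock: 13.57
eef_pos: [0.5079, 0.0189, 0.3104]
tool_rot: [0.028, 0.706, -0.029, 0.707]
ft_force: [0.1, -0.5, -2.4]
grip_width: 0.0332
```

Call:
arm_command(moves=[0.003, 0, 0, 0, 0.005, 0, 1, 0.003, 0, 0, 0, 0.003, 0, 1])

```text
clock: 13.73
eef_pos: [0.5081, 0.0191, 0.3052]
tool_rot: [0.029, 0.709, -0.028, 0.705]
ft_force: [-9.3, 0.1, 31.9]
grip_width: 0.0334
```

```bash
python3 - <<'E'
from h import *
plan([0.507,0.0194,0.3054],-4.5,vmax=.033)
E
```

```text
t 13.73 q [ 0.0374  0.3257 -0.1478  1.103   0.0006  1.6888] p [0.5081 0.0191 0.3052] F [-9.3277  0.0698 31.9425] w 0.0334 zang -4.62 xax [-0.0057  0.0004 -1.    ]
n 1 d [-0.0011  0.0003  0.0002] rv [-0.0021 -0.0057  0.    ]
-0.0002, 0.0002, -0.0012, -0.0021, -0.0057, 0.0
```

The pusher reached the seated height of 0.305 and the force rose to 32 N against a hard stop, so the cover is home. I'll back off straight up and look.

Call:
arm_command(moves=[-0.005, 0, 0, 0, 0, 0, 1, -0.02, 0, 0, 0, 0, 0, 1, -0.03, 0, 0, 0, 0, 0, 1, -0.02, 0, 0, 0, 0, 0, 1, 0, 0, 0, 0, 0, 0, 1, 0, 0, 0, 0, 0, 0, 1])

```text
clock: 14.23
eef_pos: [0.5081, 0.0193, 0.378]
tool_rot: [0.028, 0.712, -0.028, 0.701]
ft_force: [1.1, -0.2, -3.4]
grip_width: 0.0333
```

```bash
python3 - <<'E'
from h import *
o,_=status(); im=bot.camera('wrist'); save(im,'w_home');s=bot.camera('side'); save(s[180:280,290:430].repeat(4,0).repeat(4,1),'s_home')
plan([0.66,0.006,0.35],-4.5,vmax=.03)
E
```

```text
t 14.23 q [ 0.0376  0.2777 -0.016   1.2929  0.0013  1.6886] p [0.5081 0.0193 0.378 ] F [ 1.0825 -0.1784 -3.4444] w 0.0333 zang -4.59 xax [-0.0159  0.0007 -0.9999]
t 14.33 q [ 0.0376  0.2783 -0.0173  1.2925  0.0013  1.6886] p [0.5079 0.0193 0.3772] F [-0.522   0.0353 -3.2074] w 0.0333 zang -4.59 xax [-0.0173  0.0006 -0.9999]
n 6 d [ 0.1521 -0.0133 -0.0272] rv [-0.0016 -0.0173  0.0007]
0.0041, -0.0002, 0.0255, -0.0003, -0.0029, 0.0001
0.0042, -0.0002, 0.0255, -0.0003, -0.0029, 0.0001
0.0042, -0.0002, 0.0255, -0.0003, -0.0029, 0.0001
0.0043, -0.0002, 0.0255, -0.0003, -0.0029, 0.0001
0.0044, -0.0002, 0.0255, -0.0003, -0.0029, 0.0001
0.0045, -0.0002, 0.0255, -0.0003, -0.0029, 0.0001
```

View pics/w_home.png

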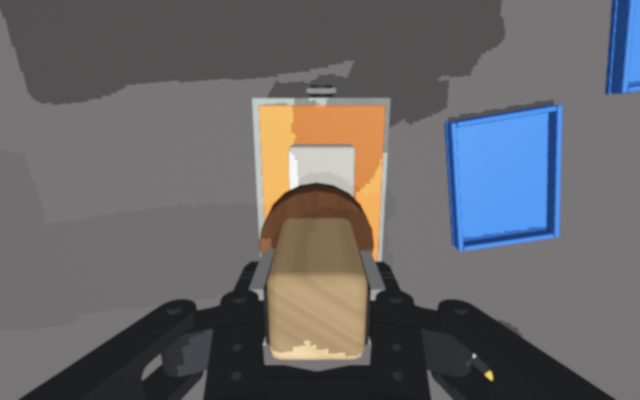

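View pics/s_home.png

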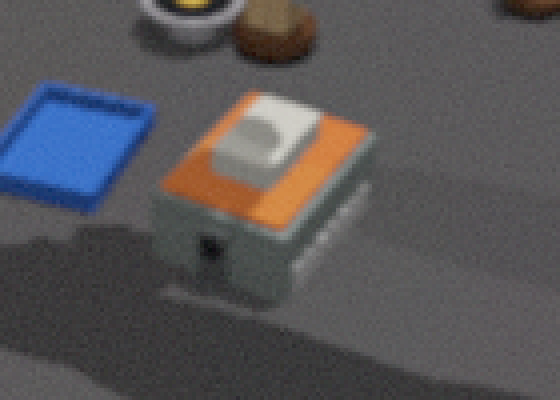

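The cover is flat on the rim in both views. Now the pusher goes to the right-hand tray at (0.683, 0.0065).

Call:
arm_command(moves=[0, 0, 0.026, 0, -0.003, 0, 1, 0, 0, 0.03, 0, -0.003, 0, 1, 0.003, -0.002, 0.03, 0, -0.003, 0, 1, 0.005, -0.002, 0.03, 0, -0.003, 0, 1, 0.005, 0, 0.03, 0, -0.003, 0, 1, 0.005, 0, 0.02, 0, -0.003, 0, 1, 0, 0, 0, 0, 0, 0, 1, 0, 0, 0, 0, 0, 0, 1])

```text
clock: 15.0
eef_pos: [0.6746, 0.0014, 0.3351]
tool_rot: [0.027, 0.716, -0.029, 0.696]
ft_force: [-0.4, -0.2, -2.4]
grip_width: 0.0332
```

```bash
python3 - <<'E'
from h import *
plan([0.683,0.003,0.27],-4.5,vmax=.03)
E
```

```text
t 15.0 q [ 0.0022  0.643   0.4454  1.4015 -0.0008  1.6524] p [0.6746 0.0014 0.3351] F [-0.4216 -0.1587 -2.3848] w 0.0332 zang -4.56 xax [-0.0283 -0.0008 -0.9996]
n 3 d [ 0.0084  0.0016 -0.0651] rv [-0.0009 -0.0282  0.0031]
0.0216, 0.0008, 0.0034, -0.0003, -0.0094, 0.001
0.0216, 0.0008, 0.0032, -0.0003, -0.0094, 0.001
0.0217, 0.0008, 0.003, -0.0003, -0.0094, 0.001
```

Call:
arm_command(moves=[0.02, 0.001, 0.003, 0, -0.0095, 0, 1, 0.02, 0.001, 0.003, 0, -0.0095, 0, 1, 0.02, 0.001, 0.003, 0, -0.0095, 0, 1, 0, 0, 0, 0, 0, 0, 1, 0, 0, 0, 0, 0, 0, 1])

```text
clock: 15.42
eef_pos: [0.6784, 0.0039, 0.2671]
tool_rot: [0.027, 0.71, -0.029, 0.703]
ft_force: [0.7, -0.5, -2.0]
grip_width: 0.0334
```

```bash
python3 - <<'E'
from h import *
plan([0.683,0.003,0.235],-4.5,vmax=.02)
save(bot.camera('wrist'),'w_tr')
E
```

```text
t 15.42 q [ 0.0063  0.6803  0.3332  1.2351 -0.0029  1.6562] p [0.6784 0.0039 0.2671] F [ 0.7294 -0.5097 -1.962 ] w 0.0334 zang -4.54 xax [-0.0113 -0.003  -0.9999]
n 2 d [ 0.0046 -0.0009 -0.0321] rv [-0.0006 -0.0111  0.0039]
0.016, -0.0002, 0.0025, -0.0003, -0.0055, 0.0019
0.016, -0.0002, 0.0024, -0.0003, -0.0055, 0.0019
```

View pics/w_tr.png

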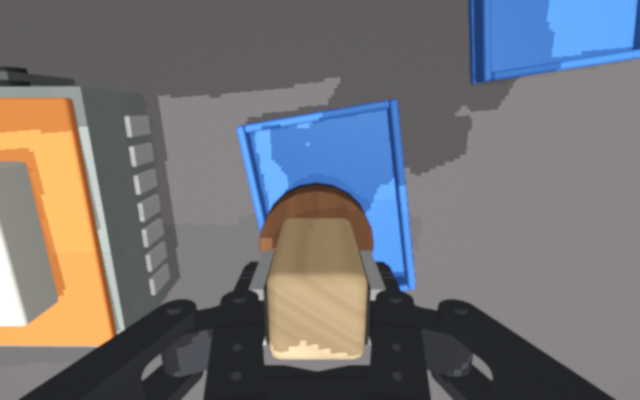

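The foot is over the tray, about 5 mm to the left of centre in the picture. I'll shift it +x and lower.

Call:
arm_command(moves=[0.014, 0, 0.004, 0, -0.006, 0.002, 1, 0.014, 0, 0.004, 0, -0.006, 0.002, 1, 0, 0, 0, 0, 0, 0, 1, 0, 0, 0, 0, 0, 0, 1])

```text
clock: 15.8
eef_pos: [0.6857, 0.0034, 0.2444]
tool_rot: [0.028, 0.705, -0.028, 0.708]
ft_force: [0.8, -0.0, -2.1]
grip_width: 0.0335
```

```bash
python3 - <<'E'
from h import *
plan([0.683,0.003,0.221],-4.5,vmax=.02)
E
```

```text
t 15.8 q [0.0049 0.704  0.3156 1.1774 0.0002 1.6545] p [0.6857 0.0034 0.2444] F [ 0.7921 -0.0206 -2.0732] w 0.0335 zang -4.52 xax [ 0.005   0.0002 -1.    ]
n 2 d [-0.0027 -0.0004 -0.0234] rv [-0.0003  0.005  -0.0006]
0.0117, -0.0003, -0.0014, -0.0001, 0.0025, -0.0003
0.0117, -0.0003, -0.0014, -0.0001, 0.0025, -0.0003
```

Call:
arm_command(moves=[0.01, 0, -0.002, 0, 0, 0, 1, 0.01, 0, -0.001, 0, 0, 0, 1, 0, 0, 0, 0, 0, 0, 1])

```text
clock: 16.05
eef_pos: [0.6832, 0.0036, 0.2276]
tool_rot: [0.028, 0.703, -0.028, 0.71]
ft_force: [-1.1, -0.2, -2.3]
grip_width: 0.0338
```

```bash
python3 - <<'E'
from h import *
plan([0.683,0.003,0.2204],-4.5,vmax=.02)
E
```

```text
t 16.05 q [0.0053 0.71   0.2804 1.1306 0.0001 1.6549] p [0.6832 0.0036 0.2276] F [-1.0783 -0.1572 -2.2619] w 0.0338 zang -4.52 xax [ 0.0106  0.0002 -0.9999]
n 1 d [-0.0002 -0.0006 -0.0072] rv [-0.0003  0.0105 -0.001 ]
0.0072, -0.0006, -0.0002, -0.0003, 0.0105, -0.001
```

Call:
arm_command(moves=[0.004, 0, 0, 0, 0.006, 0, 1, 0.003, 0, 0, 0, 0, 0, 1, 0, 0, 0, 0, 0, 0, 1])

```text
clock: 16.3
eef_pos: [0.6829, 0.0037, 0.2205]
tool_rot: [0.028, 0.705, -0.028, 0.708]
ft_force: [0.3, 1.6, -2.5]
grip_width: 0.0337
```

```bash
python3 - <<'E'
from h import *
plan([0.683,0.003,0.2204],-4.5,vmax=.02)
E
```

```text
t 16.3 q [0.0053 0.7184 0.2768 1.1249 0.0007 1.6549] p [0.6829 0.0037 0.2205] F [ 0.3075  1.5576 -2.4998] w 0.0337 zang -4.51 xax [ 0.0043  0.0007 -1.    ]
n 1 d [ 0.0001 -0.0007 -0.0001] rv [-0.0002  0.0042 -0.0011]
0.0001, -0.0007, 0.0001, -0.0002, 0.0042, -0.0011
```

Call:
arm_command(moves=[0.002, 0, 0, 0, 0, 0, 1, 0, 0, 0, 0, 0, 0, 1])

```text
clock: 16.47
eef_pos: [0.6831, 0.0039, 0.2211]
tool_rot: [0.028, 0.705, -0.027, 0.709]
ft_force: [-0.2, -0.5, -2.2]
grip_width: 0.0334
```

Call:
arm_command(moves=[0.003, 0, 0, 0, 0, 0, 1, 0, 0, 0, 0, 0, 0, 1])

```text
clock: 16.63
eef_pos: [0.6837, 0.004, 0.2211]
tool_rot: [0.028, 0.703, -0.027, 0.71]
ft_force: [-0.8, -0.0, -2.7]
grip_width: 0.0333
```

Call:
arm_command(moves=[0.004, 0, 0, 0, 0.01, 0, 1, 0, 0, 0, 0, 0, 0, 1])

```text
clock: 16.8
eef_pos: [0.6853, 0.0043, 0.2212]
tool_rot: [0.028, 0.704, -0.027, 0.709]
ft_force: [-0.5, 0.6, -2.5]
grip_width: 0.0333
```

```bash
python3 - <<'E'
from h import *
plan([0.683,0.003,0.2204],-4.5,vmax=.02)
E
```

```text
t 16.8 q [0.0058 0.7213 0.2842 1.1269 0.002  1.6549] p [0.6853 0.0043 0.2212] F [-0.4742  0.568  -2.5362] w 0.0333 zang -4.48 xax [ 0.0068  0.0021 -1.    ]
n 1 d [-0.0023 -0.0013 -0.0008] rv [ 0.0003  0.0066 -0.0026]
0.0008, -0.0014, -0.0022, 0.0003, 0.0066, -0.0026
```

```bash
python3 - <<'E'
from h import *
s=bot.camera('side'); save(s[100:300,200:500].repeat(2,0).repeat(2,1),'s_tr');o,_=status();print(o['tau'])
t=bot.camera('top');save(t[90:290,200:440].repeat(3,0).repeat(3,1),'t_tr')
E
```

```text
t 16.85 q [0.0058 0.7213 0.2842 1.1261 0.0022 1.6548] p [0.6855 0.0043 0.2212] F [ 0.0178  0.2224 -2.732 ] w 0.0334 zang -4.48 xax [ 0.0076  0.0023 -1.    ]
[ -0.073  -56.8326  23.4381   0.239   -0.0138   0.0004]
```

View pics/s_tr.png

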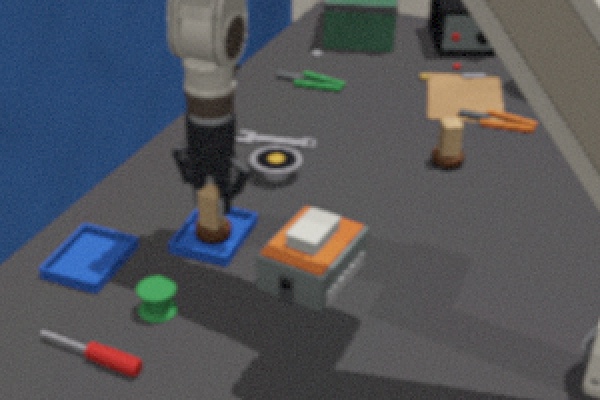

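View pics/t_tr.png

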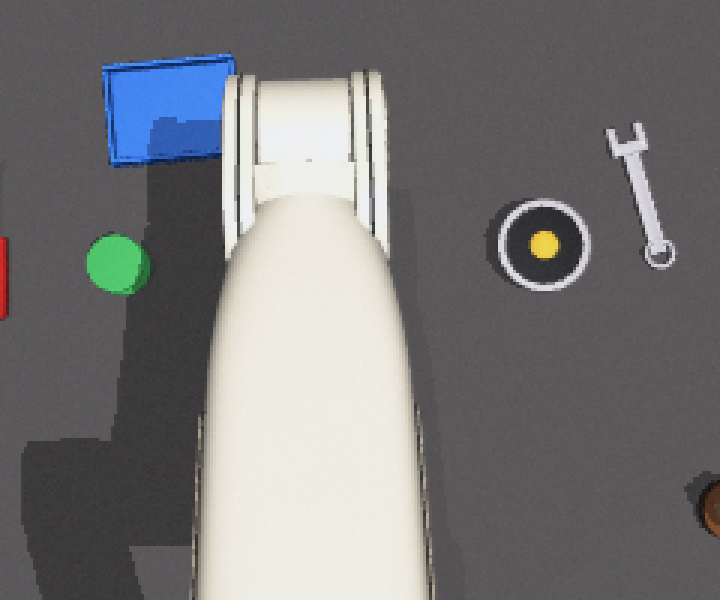

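The arm is clear of everything and the pusher stands in the tray just above its floor. Small steps are being lost to lag, so I'll use slightly larger ones.

Call:
arm_command(moves=[0.003, -0.001, -0.002, 0, 0.006, -0.002, 1, 0.003, 0, 0, 0, 0, 0, 1])

```text
clock: 17.07
eef_pos: [0.685, 0.0044, 0.2203]
tool_rot: [0.029, 0.704, -0.026, 0.71]
ft_force: [-11.6, -0.4, 19.3]
grip_width: 0.0334
```

```bash
python3 - <<'E'
from h import *
plan([0.683,0.003,0.2204],-4.5,vmax=.02)
E
```

```text
t 17.07 q [0.0059 0.7206 0.2802 1.1217 0.003  1.6542] p [0.685  0.0044 0.2203] F [-11.6483  -0.384   19.2989] w 0.0334 zang -4.44 xax [ 0.0087  0.0031 -1.    ]
n 1 d [-0.002  -0.0014  0.0001] rv [ 0.001   0.0084 -0.0037]
-0.0002, -0.0016, -0.0018, 0.001, 0.0084, -0.0037
```

It is firmly on the tray floor. I'll relieve the load with one hold row, then open and rise.

Call:
arm_command(moves=[-0.0005, 0, 0, 0, 0, 0, 1, 0, 0, 0, 0, 0, 0, 1])

```text
clock: 17.23
eef_pos: [0.6847, 0.0045, 0.2213]
tool_rot: [0.029, 0.704, -0.026, 0.71]
ft_force: [0.5, -0.4, -1.6]
grip_width: 0.0336
```

Call:
arm_command(moves=[0, 0, 0, 0, 0, 0, -0.3, 0, 0, 0, 0, 0, 0, -0.3, 0, 0, 0, 0, 0, 0, -0.6, 0, 0, 0, 0, 0, 0, -1, 0, 0, 0, 0, 0, 0, -1, 0, 0, 0, 0, 0, 0, -1, 0, 0, 0, 0, 0, 0, -1, 0, 0, 0, 0, 0, 0, -1])

```text
clock: 17.9
eef_pos: [0.6847, 0.0042, 0.218]
tool_rot: [0.029, 0.705, -0.026, 0.709]
ft_force: [0.5, -0.7, -0.3]
grip_width: 0.0857
```

```bash
python3 - <<'E'
from h import *
plan([0.6847,0.0045,0.34],-4.5,vmax=.02)
save(bot.camera('wrist'),'w_rel')
E
```

```text
t 17.9 q [0.0055 0.7233 0.2792 1.121  0.0031 1.6541] p [0.6847 0.0042 0.218 ] F [ 0.5153 -0.6593 -0.276 ] w 0.0857 zang -4.46 xax [ 0.0056  0.0031 -1.    ]
n 7 d [0.     0.0003 0.122 ] rv [ 0.0007  0.0054 -0.0035]
-0.0174, 0.0001, 0.0001, 0.0001, 0.0008, -0.0005
-0.0174, 0.0001, 0.0001, 0.0001, 0.0008, -0.0005
-0.0174, 0.0001, 0.0001, 0.0001, 0.0008, -0.0005
-0.0174, 0.0001, 0.0001, 0.0001, 0.0008, -0.0005
-0.0174, 0.0001, 0.0, 0.0001, 0.0008, -0.0005
-0.0174, 0.0001, 0.0, 0.0001, 0.0008, -0.0005
-0.0174, 0.0001, 0.0, 0.0001, 0.0008, -0.0005
```

View pics/w_rel.png

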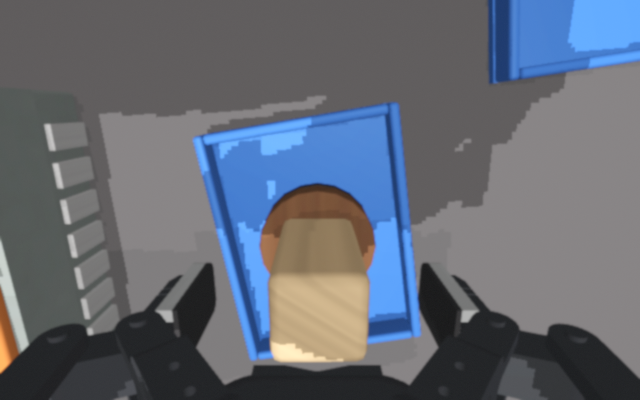

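The pusher stands upright inside the tray with its foot at about (317,240), and the fingers are open and clear. I'll rise straight up and retreat.

Call:
arm_command(moves=[-0.018, 0, 0, 0, 0, 0, -1, -0.02, 0, 0, 0, 0, 0, -1, -0.025, 0, 0, 0, 0, 0, -1, -0.03, 0, 0, 0, 0, 0, -1, -0.03, 0, 0, 0, 0, 0, -1, -0.02, 0, -0.02, 0, 0, 0, -1, -0.01, -0.02, -0.03, 0, 0, 0, -1, 0, -0.03, -0.03, 0, 0, 0, -1, 0, -0.035, -0.03, 0, 0, 0, -1, 0, -0.035, -0.03, 0, 0, 0, -1, 0, -0.035, -0.03, 0, 0, 0, -1, 0, -0.035, -0.03, 0, 0, 0, -1, 0, -0.035, -0.03, 0, 0, 0, -1, 0, -0.035, -0.02, 0, 0, 0, -1, 0, 0, 0, 0, 0, 0, -1, 0, 0, 0, 0, 0, 0, -1])

```text
clock: 19.28
eef_pos: [0.4228, -0.2244, 0.3756]
tool_rot: [0.026, 0.702, -0.026, 0.711]
ft_force: [0.3, -0.0, 0.3]
grip_width: 0.0854
```

```bash
python3 - <<'E'
from h import *
o,_=status()
s=bot.camera('side'); save(s[100:300,200:500].repeat(2,0).repeat(2,1),'s_end')
t=bot.camera('top');save(t[90:290,170:440].repeat(2,0).repeat(2,1),'t_end')
E
```

```text
t 19.28 q [-0.4892  0.2087 -0.1132  1.2375  0.0047  1.1552] p [ 0.4228 -0.2244  0.3756] F [ 0.2776 -0.0047  0.2865] w 0.0854 zang -4.22 xax [ 0.0123 -0.0012 -0.9999]
```

View pics/s_end.png

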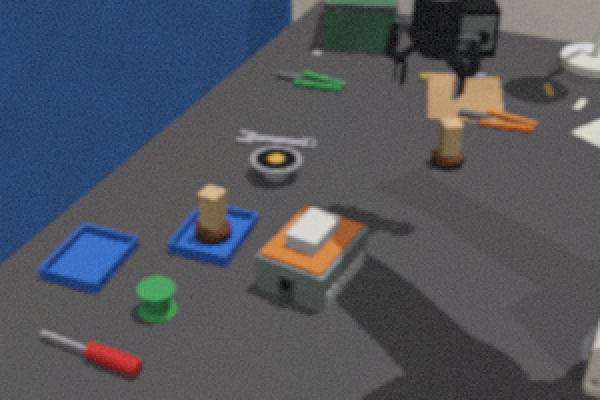

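View pics/t_end.png

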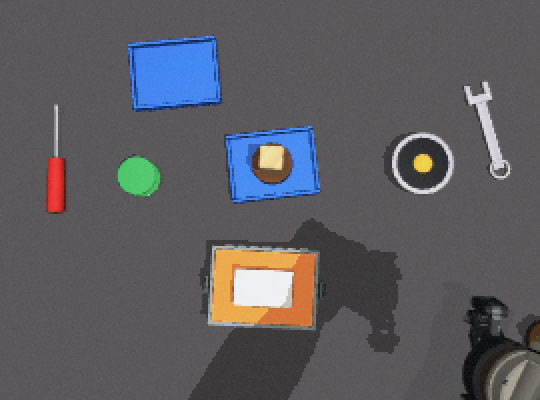

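Both views show the cover flush on the lamp, the pusher upright in the right-hand tray and the other things where they were. Handing in.

```bash
python3 -c "
from h import *
print(bot.job_done()); status()"
```

```text
the job is handed in; nothing more can be done
None
the job is handed in; nothing more can be done
```

The job is done and handed in at about 19.4 s on the robot's clock; no verdict is reported.

- **Cover set:** I set the cover on the snaps and let go of it there. It was centred on the lamp's mouth to about 1 mm and lined up with it.
- **Cover pressed home:** I pressed it down with the left-hand pusher. The resistance dropped as it passed the snaps, then rose to 32 N at the expected seated height (0.305 m at the tool). The wrist and side views afterwards showed it flat on the rim.
- **Pusher put away:** It stands upright near the middle of the right-hand tray. Small final moves were lost to arm lag, so the last step set it on the tray floor with about 20 N before I released it.
- **Last checks:** In the final top and side views the other things had not visibly moved, and the gripper was clear of everything. None of the checks failed or disagreed. I did not measure the cover's final height separately from the cameras, so that rests on the tool height, the force and the views.

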